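Set up the desk air purifier

ROBOT

A 6-joint arm with a two-finger parallel gripper is mounted at the origin on the work surface. World frame = base frame: x ahead of the robot, y to its left, z up, the work surface at z = 0. Lengths are in m, angles in degrees, forces in N, time in s.
With the tool pointing down it reaches from about 0.4 to 0.825 m from the base axis. Payload 7 kg.
Tool frame: the origin (TCP) lies on the centre line of the jaws, within the pads' length; the fingertips stand 22 mm ahead of it and the grasp point (between the pads) lies 3 mm ahead of it; z points along the fingers, y is the line along which they close (so a half turn about z gives the same grasp; the last joint's range is limited). The gripper opens to 88 mm and grips with 3 to 60 N. Pads are 19 mm wide; open, the fingers measure 130 mm over their backs; the gripper's body (78 mm by 193 mm) begins 47 mm behind the grasp point.
Start: joints at [83.027, 20.546, 0.682, 0, -70.136, -16.507], TCP at [0.269, 0.619, 0.249] pointing down, gripper open.
Joint ranges: [-176.03, 176.03], [-82.01, 121.73], [-58.28, 71.71], [-173.87, 95.51], [-174.79, -0.11], [-173.66, 173.66]. Speed limits (degrees/s): [136.94, 136.94, 172.46, 180, 180, 180].

INTERFACE

Orientations are given as [roll, pitch, yaw] about the fixed x, y, z axes, in that order (R = Rz(yaw) Ry(pitch) Rx(roll)).
In Python, from plant import get_state, cams, r gives the robot as it stands.
- The arm moves only by the tool apply_moves, never from a script. Its argument "targets" is a list of rows, each an object with "dp": the shift along the world's x, y, z in m, a list of three; "yaw": the turn about the world's z in degrees. In form: [{"dp": [x, y, z], "yaw": yaw}, ...]. A call has 1 to 20 rows; each row is the pose to reach, as a shift and turn from the pose commanded when the call began; what a row does not reach only later rows make up. A row lasts 1/12 s, in which the tool goes at most 41.7 mm and 7.16 degrees, less where a joint would pass 70% of its speed; a pose out of reach is approached as far as the arm can. A call with a gripper value outside its range is refused whole. "grip" is the gripper command: -1 is fully open, 1 is shut, values between are in proportion, set as the call begins (left out, the last holds). The fingers move at their own pace and stop on an object; "squeeze" is the grip in N (left out, the last holds). Time passes only in rows, so rows that repeat a pose let the fingers close. It gives the time, the measured TCP pose, the force, the opening and the grip force at its end, in the units of the state.
- get_state(): the state, without advancing time (a new reading comes with each control period).
- cams.capture(name): name is "scene" or "top"; returns a dict with "image" (400x640x3 uint8, red, green, blue), "range_z" (400x640 float32, m along the optical axis (not along the pixel's ray), 0 where there is no reading), "fx", "fy", "cx", "cy" (pixels), "R" (3x3) and "t" (3): a world point X has camera coordinates R X + t. Camera axes: x right, y down, z forward; pixel columns grow to the right and rows downward; lengths in m; the calibration is good to about 2 mm. A picture is of the moment at which its call begins.
- r.close_job(): hands the job in; it is judged then, once.
The state is a dict: "time_s": time; "joints": joint angles; "qd": joint speeds; "joint_torque": joint torques, N m; "tcp_pos": TCP position; "eef_rot": TCP orientation; "contact_force": force on the tool from outside, world axes, zero at the start; "moment": the same for the moment, N m; "gripper_width": finger opening in m; "gripper_force": force on a finger pad.
Only numpy, scipy, OpenCV 4.12 (cv2) and the standard library are available. Lean on these libraries where they do the work, as an engineer would, in place of code of your own. Each camera call takes 0.05 s, during which the arm holds its last target. There are 200 camera calls.

TASK

Get the desk air purifier ready for use: press the orange release tab on the front of its base fully in, then pivot the blue cover up out of its frame (tab side first, while its far edge is still under the lip) and lay it flat, grip up, in the middle of the grey mat. Then put every green filter cartridge, upright, fully down into a bay of its own, and last of all lower the white fan head gently onto the two pegs until it sits fully home, green strip towards the tab. Leave the other things on the desk where they are.

Things in the scene. Friction and masses are not known exactly. Their poses are not given: they have to be found in the camera images.
- base: Purifier base, fixed, 150 (its x) x 256 (y) x 70 high to the deck. Origin: centre of its underside; its -x side is the front, with the orange tab. Four open bays, 40 mm apart along y, each 84 (x) x 34 (y) x 45 deep, 6 mm walls. Two pegs on the deck. A 4 mm high deck step at x = -53..-58 and 6 mm guides at y = +-80..84 keep the cover from sliding out level
- peg0 (a point): Foot of a steel peg on the deck (base x = 0, y = -106, z = 70 mm): 14 mm diameter, 25 high, tapered tip
- peg1 (a point): Foot of the other peg, alike (base x = 0, y = +106, z = 70 mm)
- lip (a point): Middle of the slot under the base's far lip, at deck height (base x = 58, z = 70 mm). The lip is a bar over base x = 46..70, y = -60..60; the slot below it is 10 mm high, open towards -x; the lip's top is 86 mm above the desk
- bay0 (a point): Centre of the floor of bay 0 (base frame x = 0, y = -60, z = 25 mm); axes as the base's. Any cartridge may go in any bay
- bay1 (a point): Centre of the floor of bay 1 (base frame x = 0, y = -20, z = 25 mm); axes as the base's. Any cartridge may go in any bay
- bay2 (a point): Centre of the floor of bay 2 (base frame x = 0, y = 20, z = 25 mm); axes as the base's. Any cartridge may go in any bay
- bay3 (a point): Centre of the floor of bay 3 (base frame x = 0, y = 60, z = 25 mm); axes as the base's. Any cartridge may go in any bay
- tab (a joint): Orange rocker tab on the base, rad: 0 = out (hook over the cover's near edge), 0.42 = fully pressed (0.28 and over counts). Pivot along base y at base x = -58.5, z = 48 mm. Pushing its low pad towards base +x (up to 10 N) swings the hook on top, 28 wide (y), top 84 mm above the desk, away to -x and frees the cover. No spring: it stays where it is left
- tab_pad (a point): Centre of the outer face of the tab's pad, which is 44 wide (y) and 22 high (8 to 30 mm above the desk); when out it stands 14 mm proud of the base's front face (base x = -89 mm), fully pressed it is almost flush (about 12 mm travel)
- cover: Blue snap-in cover, 120 g: plate 108 (its x) x 153 (y) x 6 mm, with a grip rib on top: 50 long (x), 12 thick (y), 28 high above the plate, centred at x = -10. Origin: centre of the plate's underside. Starts loose on the deck at base x = 4, y = 0, z = 70, axes as the base's, far (+x) edge 12 mm under the lip, near edge under the hook. Raise the near edge 0.2 to 0.3 rad, then draw it out to -x
- cover_far (a point): Middle of the cover's far (+x) edge, half way up the plate. Pivoting counts when the cover tilts over 0.12 rad for 0.1 s with this edge still under the lip
- mat: Grey desk mat, fixed, 160 (x) x 210 (y) x 2 mm. Origin: centre of its underside
- cart0: Green filter cartridge, 80 to 170 g: body 76 (its x) x 29 (y) x 45 high, white grip rib on top 50 long (x), 10 thick (y), from 45 to 75 mm high. Origin: centre of its underside. Either way round will do. May be absent. Black weighted foot. Starts upright on a flat card sheet. In a bay its body is flush with the deck
- cart1: Green filter cartridge, 80 to 170 g: body 76 (its x) x 29 (y) x 45 high, white grip rib on top 50 long (x), 10 thick (y), from 45 to 75 mm high. Origin: centre of its underside. Either way round will do. May be absent. Black weighted foot. Starts upright on a flat card sheet. In a bay its body is flush with the deck
- cart2: Green filter cartridge, 80 to 170 g: body 76 (its x) x 29 (y) x 45 high, white grip rib on top 50 long (x), 10 thick (y), from 45 to 75 mm high. Origin: centre of its underside. Either way round will do. May be absent. Black weighted foot. Starts upright on a flat card sheet. In a bay its body is flush with the deck
- cart3: Green filter cartridge, 80 to 170 g: body 76 (its x) x 29 (y) x 45 high, white grip rib on top 50 long (x), 10 thick (y), from 45 to 75 mm high. Origin: centre of its underside. Either way round will do. May be absent. Black weighted foot. Starts upright on a flat card sheet. In a bay its body is flush with the deck
- head: White fan head, 0.5 to 0.85 kg, 120 (its x) x 246 (y), top at 95 mm; steel handle bar above: along x, 84 long, 14 thick (y), 116 to 134 mm high, posts at x = +-36. Origin: centre of its underside. Feet at its y ends, 34 wide, with sockets of 18.5 mm diameter at x = 0, y = +-106; open underneath between them to 40 mm. Green strip on its -x side. Home: base x = 0, y = 0, z = 70, axes as the base's
- head_front (a point): Middle of the fan head's front (-x) face, the side with the green strip
- mug: White mug, 76 mm wide, 85 high, bystander; origin under its centre
- pencup: Black and white striped pencil cup, 75 x 75 x 90 mm with two pens up to 126 high, bystander; origin under its centre
- stapler: Red and black stapler, 130 x 34 x 42 mm, bystander; origin under its centre, its length along its x
- notebook: Striped notebook, 150 x 210 x 16 mm, bystander; origin under its centre
Mind the look-alikes: they are no part of the job. Several things have the shape of the cover; the one meant has the colours described above.

How it is judged (in metres and radians):
On the way, in this order (a step that is already met when the one before it is completed fails the run):
1. The release tab is pressed in (over 0.28 rad) with the cover still in its frame (value of joint tab above 0.28 rad and z of cover in the frame of base between 0.06 and 0.075 m and x of cover in the frame of base between -0.006 and 0.012 m), for 0.1 s.
2. The cover is pivoted up (over 0.12 rad) with its far edge still in the slot under the lip (angle between cover's own z axis and vertical above 0.12 rad and distance between cover_far and lip below 0.018 m), for 0.1 s.
3. The cover lies flat, grip up, on the mat (horizontal distance between cover and mat below 0.055 m and height (world z) of cover below 0.012 m and angle between cover's own z axis and vertical below 0.12 rad), for 0.2 s.
4. Every cartridge present is upright and fully down in a bay (z of cart0 in the frame of base between 0.015 and 0.03 m and x of cart0 in the frame of base between -0.008 and 0.008 m and y of cart0 in the frame of base between -0.07 and 0.07 m and angle between each of cart0, cart1, cart2, cart3's own z axis and vertical below 0.12 rad and z of cart1 in the frame of base between 0.015 and 0.03 m and x of cart1 in the frame of base between -0.008 and 0.008 m and y of cart1 in the frame of base between -0.07 and 0.07 m and z of cart2 in the frame of base between 0.015 and 0.03 m and x of cart2 in the frame of base between -0.008 and 0.008 m and y of cart2 in the frame of base between -0.07 and 0.07 m and z of cart3 in the frame of base between 0.015 and 0.03 m and x of cart3 in the frame of base between -0.008 and 0.008 m and y of cart3 in the frame of base between -0.07 and 0.07 m), for 0.2 s.
5. The fan head is fully home on the pegs (z of head in the frame of base between 0.062 and 0.0735 m and x of head in the frame of base between -0.005 and 0.005 m and y of head in the frame of base between -0.005 and 0.005 m and angle between the x axis of head and the x axis of base, either way round below 0.06 rad and angle between head's own z axis and vertical below 0.04 rad and x of head_front in the frame of base below -0.03 m), for 0.2 s.
At the end, for the whole second after the job is handed in: Cover flat, grip up, centred on the mat within 55 mm; every cartridge upright in a bay, within 5 mm of its floor; fan head at rest on the pegs, within 3.5 mm of the deck, 5 mm and 0.06 rad of home, green strip to the tab side; tab still pressed (over 0.2 rad) (all of step 3 and all of step 4 and all of step 5 and value of joint tab above 0.2 rad and linear speed of head below 0.02 m/s); the robot touches nothing.
It fails at once if Another thing on the desk is moved over 40 mm or tipped (distance of any of mug, pencup, stapler, notebook from where it was at the start of the episode above 0.04 m or angle between any of mug, pencup, stapler, notebook's own z axis and vertical above 0.5 rad).
It fails at once if The fan head is dropped onto the base (over 0.5 m/s within 60 mm of its centre) (linear speed of head above 0.5 m/s and horizontal distance between head and base below 0.06 m and z of head in the frame of base below 0.12 m).
Of cart0, cart1, cart2, cart3 only 2 to 4 are there at a start; the rules pass over those that are not, and their reading is None.
At some moment in a run one of cart0, cart1, cart2, cart3, head may be knocked a few centimetres aside while the robot is not near it.
It also fails if it takes over 210 s, if anything falls off the work surface, if the arm or the gripper's body presses on something with over 40 N, if the wrist force passes 120 N, or if a joint passes its speed limit or range.

## Working session

There is one attempt and no reset: what is moved stays moved. The work goes in short steps, Python scripts to look and compute and a tool call to move; the robot and the scene stay as the last step left them, time stands still between calls to the robot, and variables do not carry over. Pictures are saved under pics/ and viewed, at most 14 in all, crops included, and the job is handed in when it is done.

Besides the shell and the picture viewer there is one more tool, called after "Call:" by a JSON object that holds its "name" and its "arguments". apply_moves: Moves the arm, as the interface text tells. Its arguments: {"type":"object","properties":{"targets":{"type":"array","items":{"type":"object","properties":{"dp":{"type":"array","items":{"type":"number"}},"yaw":{"type":"number"}}}},"grip":{"type":"number"},"squeeze":{"type":"number"}},"required":["targets"]}

```bash
mkdir -p pics; ls
cat > h.py <<'E'
import numpy as np, cv2
from plant import get_state, cams, r
def cap(n):
    return cams.capture(n)
def world(c,u,v,z=None):
    R,t=np.array(c["R"]),np.array(c["t"])
    d=R.T@np.array([(u-c["cx"])/c["fx"],(v-c["cy"])/c["fy"],1.0]); o=-R.T@t
    if z is None:
        return o+d*c["range_z"][int(round(v)),int(round(u))]
    return o+d*((z-o[2])/d[2])
def cloud(c):
    R,t=np.array(c["R"]),np.array(c["t"])
    v,u=np.mgrid[0:400,0:640]; Z=c["range_z"]
    P=np.stack([(u-c["cx"])/c["fx"]*Z,(v-c["cy"])/c["fy"]*Z,Z],-1)
    return (P-t)@R
def save(n,im,crop=None,s=1):
    if crop: im=im[crop[1]:crop[3],crop[0]:crop[2]]
    cv2.imwrite("pics/"+n,cv2.cvtColor(cv2.resize(im,None,fx=s,fy=s,interpolation=cv2.INTER_CUBIC),cv2.COLOR_RGB2BGR))
E
python3 - <<'E'
from h import *
print(get_state())
for n in("top","scene"):
    c=cap(n); save(n+"0.png",c["image"],s=1.25); print(n,c["fx"],np.round(-np.array(c["R"]).T@c["t"],3),np.round(c["R"],2).tolist())
E
```

```text
pics
{'time_s': 0.0, 'joints': array([ 8.30280463e+01,  2.05895969e+01,  6.34325907e-01, -2.01691049e-02,
       -7.01372335e+01, -1.65076142e+01]), 'qd': array([-0.01658532,  0.04291785, -0.01386411,  0.0869969 ,  0.00690179,
       -0.02962627]), 'joint_torque': array([-7.04717295e-04, -5.82710302e+01,  2.93055314e+01,  6.99729145e+00,
        7.01461133e-03, -1.67542430e-04]), 'tcp_pos': array([0.26876745, 0.61868378, 0.24764746]), 'eef_rot': array([ 1.79905920e+02, -8.10806619e-03, -2.34864294e+01]), 'contact_force': array([-0.40051498, -0.5551099 , -0.0201112 ]), 'moment': array([-0.0057222 , -0.01386296, -0.03893675]), 'gripper_force': 0.0, 'gripper_width': 0.08730782523128394}
top 455.5394019982536 [0.214 0.076 1.524] [[-0.03, -1.0, -0.0], [-0.98, 0.03, -0.19], [0.19, -0.0, -0.98]]
scene 475.01860005578175 [1.187 0.67  1.174] [[-0.66, 0.75, 0.0], [0.58, 0.51, -0.64], [-0.48, -0.42, -0.77]]
```

View pics/top0.png

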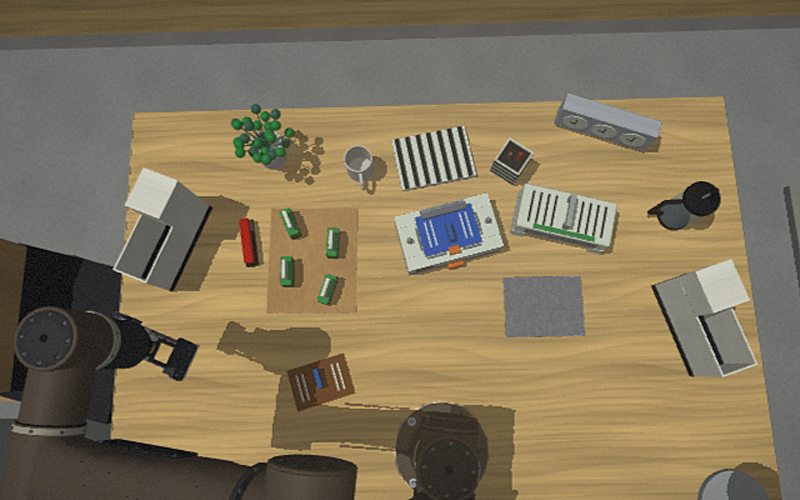

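View pics/scene0.png

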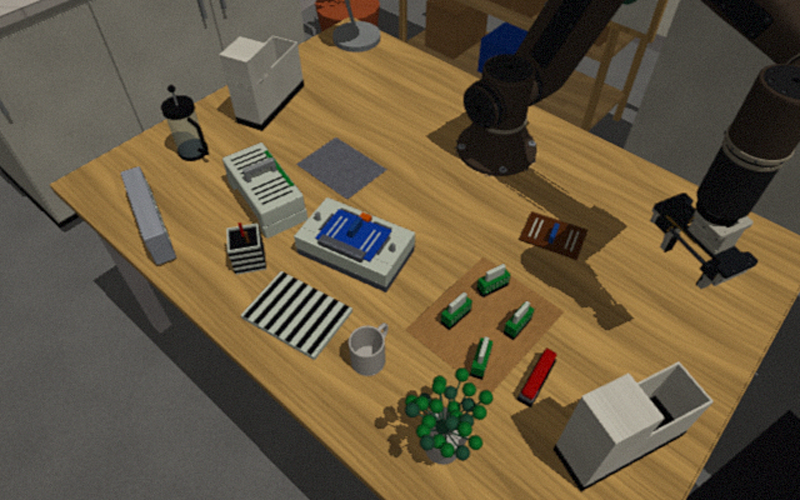

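The top view shows (full-resolution pixels) the base with the blue cover and orange tab at (362,187), the white head at (454,174), the mat at (434,245), and four green cartridges on a card near (233,178), (266,194), (230,217) and (262,231). The candidates for the cover are the blue plate in the base at (360,184) and a brown board with a blue rib at (257,305). Only the first has a blue plate and sits under the hook. The brown one is a look-alike.

```bash
cat >> h.py <<'E'
def rect(P):
    (c,s,a)=cv2.minAreaRect(np.float32(P[:,:2]*1000))
    if s[0]<s[1]: a+=90
    a=(a+90)%180-90   # direction of long side
    return np.round(c,1),np.round(sorted(s)[::-1],1),round(a,1)
def comps(m,amin=30):
    m=cv2.morphologyEx(m.astype(np.uint8),cv2.MORPH_OPEN,np.ones((2,2)))
    n,l,s,ce=cv2.connectedComponentsWithStats(m)
    return [(l==i,s[i],ce[i]) for i in range(1,n) if s[i][4]>=amin]
def masks(c):
    h=cv2.cvtColor(c["image"],cv2.COLOR_RGB2HSV); H,S,V=h[...,0],h[...,1],h[...,2]
    return dict(green=(H>45)&(H<80)&(S>110)&(V>40),blue=(H>105)&(H<130)&(S>120),orange=(H>3)&(H<16)&(S>200)&(V>120),white=(S<60)&(V>110),grey=(S<70)&(V>50)&(V<130))
def pts(c,m,zlo=-1,zhi=2):
    X=cloud(c); k=m&(c["range_z"]>0)&(X[...,2]>zlo)&(X[...,2]<zhi); return X[k]
E
python3 - <<'E'
from h import *
for n in("top","scene"):
    c=cap(n); M=masks(c); X=cloud(c); print(n)
    for k,zl in (("green",.0),("blue",.0),("orange",0)):
        for m,s,ce in comps(M[k]&(X[...,2]>-.03),25):
            P=pts(c,m); print(k,s[4],np.round(ce),rect(P),np.round(np.percentile(P[:,2],[5,50,95]),3))
    # base deck / head top by height
    ok=(X[...,0]>.3)&(X[...,1]<.3)&(X[...,1]>-.6)
    for zl,zh in((.063,.074),(.074,.083),(.088,.101),(.110,.140)):
        for m,s,ce in comps(ok&(X[...,2]>zl)&(X[...,2]<zh),40):
            print(zl,s[4],np.round(ce),rect(X[m]))
    for m,s,ce in comps(M["grey"]&ok&(abs(X[...,2])<.012),800):
        print("grey",s[4],np.round(ce),rect(X[m]),np.median(X[m][:,2]))
E
```

```text
top
green 40 [212.  93.] (array([874.2, 442.5]), array([80.5, 20.9]), 34.8) [0.159 0.167 0.173]
green 75 [193.  99.] (array([852.8, 493.6]), array([102.3,  44.7]), 27.6) [0.151 0.198 0.208]
green 145 [217. 105.] (array([829.5, 411.4]), array([122.9,  48.4]), 11.2) [0.123 0.182 0.201]
green 36 [206. 101.] (array([854.4, 470.8]), array([71.7, 18.9]), 45.9) [0.096 0.14  0.147]
green 39 [232. 107.] (array([834.5, 377.5]), array([65.1, 21.8]), 22.5) [0.006 0.142 0.149]
green 104 [192. 118.] (array([774.1, 495.8]), array([97.7, 33.5]), 38.0) [0.143 0.192 0.205]
green 41 [206. 115.] (array([782.8, 448.8]), array([23.9, 15.2]), -45.5) [0.139 0.148 0.157]
green 120 [211. 126.] (array([755.7, 439.4]), array([96.7, 43.8]), 30.3) [0.132 0.176 0.188]
green 43 [225. 122.] (array([766.9, 388.3]), array([44.7, 20.5]), 12.6) [0.148 0.156 0.165]
green 138 [451. 186.] (array([ 538. , -331.5]), array([152.8,  11.7]), 73.7) [0.093 0.098 0.104]
green 35 [235. 186.] (array([570.2, 376.9]), array([31.6, 15.9]), 72.9) [0.033 0.046 0.05 ]
green 41 [265. 203.] (array([512.5, 272.3]), array([26.6, 15.9]), 86.4)
[... 3474 characters left out ...]
.5)
0.074 227 [299. 190.] (array([539.,   2.]), array([80., 74.]), 18.2)
0.088 1685 [211. 144.] (array([801.6,  97.1]), array([1371.2,  169. ]), 63.1)
0.088 60 [126. 193.] (array([ 891.6, -357.2]), array([50.3, 17.2]), -5.0)
0.11 93 [208.  74.] (array([ 376.1, -594.3]), array([70.9, 16.1]), 17.0)
0.11 189 [208. 134.] (array([ 580.8, -342.6]), array([96.7, 36.8]), -7.8)
0.11 123 [106. 143.] (array([1009.3,   35.3]), array([1317.9,   47.6]), 72.3)
0.11 167 [114. 161.] (array([ 848.2, -479.3]), array([92.1, 45.4]), 68.8)
0.11 108 [121. 180.] (array([1031.4,  125.3]), array([1133.6,   46.5]), 73.6)
grey 1578 [272. 136.] (array([698.8, 177.9]), array([1369.3,  221.1]), 54.4) 0.0011694125383049196
```

```bash
cat >> h.py <<'E'
def local(c,xy,rad,zl,zh):
    X=cloud(c); k=(c["range_z"]>0)&(np.hypot(X[...,0]-xy[0],X[...,1]-xy[1])<rad)&(X[...,2]>zl)&(X[...,2]<zh)
    return X[k]
def carts(top,sc,guess):
    for g in guess:
        for it in range(2):
            P=np.vstack([local(c,g,.055,.03,.085) for c in(top,sc)]); b=rect(P); g=b[0]/1000
        Q=[local(c,g,.05,.066,.085) for c in(top,sc)]
        print("cart",b,"rib",[(len(q),rect(q) if len(q)>5 else 0) for q in Q], rect(np.vstack(Q)))
E
python3 - <<'E'
from h import *
T,S=cap("top"),cap("scene")
carts(T,S,[(.58,.38),(.52,.28),(.447,.39),(.40,.30)])
for n,c in(("top",T),("scene",S)):
    print(n)
    P=local(c,(.56,-.04),.175,.062,.0735); print("deck",len(P),rect(P))
    P=local(c,(.58,-.34),.16,.088,.101); print("headtop",len(P),rect(P))
    P=local(c,(.58,-.34),.09,.122,.140); print("handle",len(P),rect(P),np.median(P[:,2]))
    P=local(c,(.557,-.039),.08,.092,.112); print("coverrib",len(P),rect(P),np.median(P[:,2]))
    P=local(c,(.56,-.04),.11,.0735,.0795); print("plate",len(P),rect(P))
    m=masks(c)["grey"]; X=cloud(c)
    print("mat",[(s[4],rect(X[q&(abs(X[...,2])<.01)])) for q,s,ce in comps(m&(np.hypot(X[...,0]-.37,X[...,1]+.29)<.14)&(abs(X[...,2])<.01),500)])
    print("orange",[(np.round(ce),np.round(np.median(X[q],0),3)) for q,s,ce in comps(masks(c)["orange"],8) if abs(np.median(X[q][:,0])-.5)<.15])
a=cv2.resize(T["image"][140:230,300:430],None,fx=5,fy=5); save("base.png",a)
E
```

```text
cart (array([601.2, 386.5]), array([78.7, 30.5]), 22.4) rib [(50, (array([601. , 385.7]), array([50.8, 10.2]), 22.7)), (71, (array([601.8, 387.3]), array([51. ,  9.7]), 20.7))] (array([601.5, 386.4]), array([52.2, 11.1]), 22.4)
cart (array([544.1, 272.6]), array([78.3, 31.9]), -4.1) rib [(53, (array([542.5, 270.9]), array([48.9, 10.6]), -1.2)), (67, (array([542.9, 271.8]), array([50.7, 11.5]), -3.5))] (array([542.9, 271.7]), array([50.7, 11.7]), -3.5)
cart (array([468.8, 393.4]), array([79. , 31.9]), -0.2) rib [(52, (array([470. , 393.4]), array([49.4, 11.1]), -0.6)), (67, (array([468.8, 393.1]), array([51.6, 11.6]), -0.4))] (array([468.8, 393.1]), array([51.8, 11.6]), -0.4)
cart (array([417.7, 286.7]), array([78.5, 32.3]), -18.6) rib [(57, (array([418.2, 285.2]), array([49.3, 10.9]), -18.7)), (64, (array([418.3, 286.8]), array([48.8, 12.8]), -21.7))] (array([418.5, 286.3]), array([49.3, 13.3]), -18.7)
top
deck 1379 (array([562.1, -60. ]), array([302.9, 152.5]), -76.4)
headtop 2355 (array([ 586.3, -343.2]), array([247.4, 123.1]), 74.9)
handle 137 (array([ 587.1, -343.7]), array([84.7, 15.9]), -15.3) 0.13381853431876775
coverrib 86 (array([565.8, -41.3]), array([110.6,  90.5]), 20.5) 0.10299164943097926
plate 1141 (array([557.8, -41.6]), array([213.9, 149.2]), -76.9)
mat [(np.int32(2847), (array([ 358.4, -289.4]), array([210.2, 159.6]), 89.8))]
orange []
scene
deck 1792 (array([561. , -60.3]), array([306.8, 155.7]), -76.7)
headtop 1722 (array([ 588. , -341.8]), array([250.9, 120.2]), 75.2)
handle 143 (array([ 588. , -342.9]), array([82.7, 22.9]), -13.9) 0.13076834202865725
coverrib 70 (array([550. , -37.2]), array([50.3, 14.8]), 18.1) 0.10177874747845919
plate 915 (array([561.3, -39.8]), array([206.9, 138.4]), -80.5)
mat [(np.int32(1757), (array([ 361.2, -282. ]), array([214.2, 162.1]), 89.1))]
orange [(array([293., 174.]), array([ 0.506, -0.041,  0.081]))]
```

View pics/base.png

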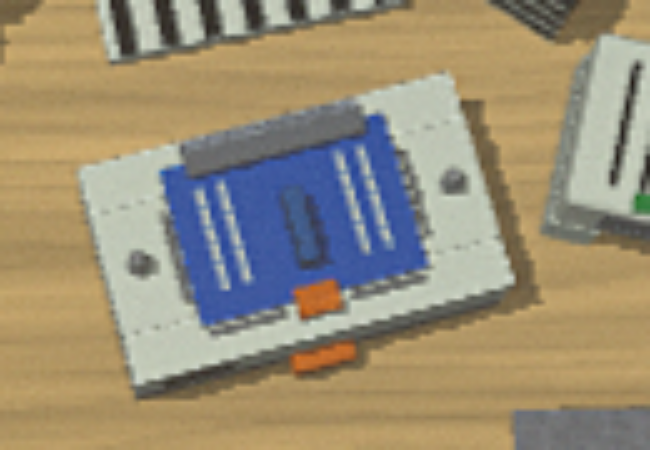

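The crop shows the blue plate with its blue rib at (361,185), under the grey lip at (355,167). The orange hook is at (364,200), the pad at (365,211), and the pegs at (328.4,192.4) and (391,176.2). This is the cover meant.

Run:
```python
from h import *
T,S=cap("top"),cap("scene")
a,b=[world(T,*p,.09) for p in((328.4,192.4),(391,176.2))]
print("pegs",a,b,(a+b)/2,np.degrees(np.arctan2(*( (a-b)[:2][::-1])))-90,np.linalg.norm(a-b))
for c in(T,S):
    P=local(c,(.56,-.04),.15,.062,.0735); print("deck",len(P),rect(P))
    q=[local(c,p[:2],.02,.082,.1) for p in(a,b)]; print([(len(k),k.mean(0).round(4)) for k in q])
    P=local(c,(.550,-.039),.035,.092,.112); print("rib",len(P),rect(P))
    X=cloud(c); m=masks(c)["orange"]; h=cv2.cvtColor(c["image"],cv2.COLOR_RGB2HSV)
    m=(h[...,0]<18)&(h[...,1]>170)&(h[...,2]>100)&(np.hypot(X[...,0]-.49,X[...,1]+.05)<.07)
    print("or",[(s[4],np.round(ce),X[k].mean(0).round(3)) for k,s,ce in comps(m,8)])
```

```text
pegs [0.5302993  0.06301251 0.09      ] [ 0.57831993 -0.14142292  0.09      ] [ 0.55430962 -0.03920521  0.09      ] 13.218787784138556 0.20999958517521844
deck 1321 (array([556.9, -37.9]), array([258. , 151.3]), -76.5)
[(15, array([0.5313, 0.066 , 0.0919])), (14, array([ 0.581 , -0.1397,  0.0915]))]
rib 65 (array([550.6, -38.3]), array([49.7, 12.2]), 11.5)
or [(np.int32(43), array([364., 200.]), array([ 0.502, -0.053,  0.083])), (np.int32(44), array([365., 212.]), array([ 0.474, -0.058,  0.026]))]
deck 1809 (array([555.9, -37.9]), array([260.7, 155.7]), -76.7)
[(19, array([0.5331, 0.0681, 0.0885])), (18, array([ 0.5822, -0.1375,  0.0884]))]
rib 74 (array([550.7, -36.8]), array([49.7, 13. ]), 15.3)
or [(np.int32(40), array([294., 174.]), array([ 0.505, -0.043,  0.081]))]
```

Call:
{"name": "apply_moves", "arguments": {"grip": 1, "squeeze": 20, "targets": [{"dp": [0.04,-0.04,0],"yaw": 6},{"dp": [0.07,-0.08,0],"yaw": 12},{"dp": [0.09,-0.12,0],"yaw": 18},{"dp": [0.1,-0.16,0],"yaw": 24},{"dp": [0.11,-0.2,0],"yaw": 30},{"dp": [0.13,-0.24,0],"yaw": 36.8},{"dp": [0.14,-0.28,0],"yaw": 36.8},{"dp": [0.15,-0.32,0],"yaw": 36.8},{"dp": [0.155,-0.36,0],"yaw": 36.8},{"dp": [0.16,-0.4,0],"yaw": 36.8},{"dp": [0.165,-0.44,0],"yaw": 36.8},{"dp": [0.17,-0.48,0],"yaw": 36.8},{"dp": [0.173,-0.52,0],"yaw": 36.8},{"dp": [0.175,-0.56,0],"yaw": 36.8},{"dp": [0.175,-0.6,0],"yaw": 36.8},{"dp": [0.175,-0.64,0],"yaw": 36.8},{"dp": [0.175,-0.67,0],"yaw": 36.8},{"dp": [0.175,-0.6835,0],"yaw": 36.8},{"dp": [0.175,-0.6835,0],"yaw": 36.8},{"dp": [0.175,-0.6835,0],"yaw": 36.8}]}}

```text
time_s: 2.07
tcp_pos: [0.4438, -0.0654, 0.2487]
eef_rot: [-180.0, -0.0, 13.2]
contact_force: [0.1, 0.3, -0.0]
gripper_width: 0.0004
gripper_force: 0.0
```

Call:
{"name": "apply_moves", "arguments": {"targets": [{"dp": [0,0,-0.04],"yaw": 0},{"dp": [0,0,-0.08],"yaw": 0},{"dp": [0,0,-0.12],"yaw": 0},{"dp": [0,0,-0.16],"yaw": 0},{"dp": [0,0,-0.19],"yaw": 0},{"dp": [0,0,-0.204],"yaw": 0},{"dp": [0,0,-0.204],"yaw": 0},{"dp": [0,0,-0.204],"yaw": 0},{"dp": [0.004,0.001,-0.204],"yaw": 0},{"dp": [0.008,0.002,-0.204],"yaw": 0},{"dp": [0.012,0.003,-0.204],"yaw": 0},{"dp": [0.014,0.0034,-0.204],"yaw": 0},{"dp": [0.016,0.0038,-0.204],"yaw": 0},{"dp": [0.018,0.0042,-0.204],"yaw": 0},{"dp": [0.019,0.0045,-0.204],"yaw": 0},{"dp": [0.02,0.0047,-0.204],"yaw": 0},{"dp": [0.021,0.005,-0.204],"yaw": 0},{"dp": [0.021,0.005,-0.204],"yaw": 0}]}}

```text
time_s: 3.57
tcp_pos: [0.4615, -0.0602, 0.0433]
eef_rot: [-180.0, 0.4, 13.2]
contact_force: [-6.6, 0.2, -3.3]
gripper_width: 0.0005
gripper_force: 3.2
```

Call:
{"name": "apply_moves", "arguments": {"targets": [{"dp": [0.002,0.0005,0],"yaw": 0},{"dp": [0.004,0.001,0],"yaw": 0},{"dp": [0.006,0.0014,0],"yaw": 0},{"dp": [0.007,0.0016,0],"yaw": 0},{"dp": [0.008,0.0018,0],"yaw": 0},{"dp": [0.008,0.0018,0],"yaw": 0}]}}

```text
time_s: 4.07
tcp_pos: [0.4687, -0.0588, 0.0428]
eef_rot: [-180.0, 0.5, 13.2]
contact_force: [-6.9, -1.2, -5.8]
gripper_width: 0.0004
gripper_force: 3.4
```

```bash
cat > tab.py <<'E'
from h import *
T,S=cap("top"),cap("scene")
for c in(T,S):
    X=cloud(c); h=cv2.cvtColor(c["image"],cv2.COLOR_RGB2HSV)
    m=(h[...,0]<18)&(h[...,1]>170)&(h[...,2]>100)&(np.hypot(X[...,0]-.49,X[...,1]+.05)<.07)
    for k,s,ce in comps(m,8):
        p=np.median(X[k],0)-[.556,-.038,0]; print(s[4],np.round(ce),"base x",round(p[0]*.9732+p[1]*.23,4),"z",round(p[2],4))
E
python3 tab.py
```

```text
(no output)
```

Call:
{"name": "apply_moves", "arguments": {"targets": [{"dp": [0.002,0.0005,0],"yaw": 0},{"dp": [0.003,0.0008,0],"yaw": 0},{"dp": [0.004,0.001,0],"yaw": 0},{"dp": [0.005,0.0012,0],"yaw": 0},{"dp": [0.006,0.0014,0],"yaw": 0},{"dp": [0.006,0.0014,0],"yaw": 0}]}}

```text
time_s: 4.67
tcp_pos: [0.4726, -0.0579, 0.0436]
eef_rot: [-180.0, 0.7, 13.2]
contact_force: [-20.2, 0.6, 14.4]
gripper_width: 0.0005
gripper_force: 10.5
```

Call:
{"name": "apply_moves", "arguments": {"targets": [{"dp": [-0.01,-0.002,0],"yaw": 0},{"dp": [-0.025,-0.006,0],"yaw": 0},{"dp": [-0.035,-0.008,0],"yaw": 0},{"dp": [-0.035,-0.008,0.04],"yaw": 0},{"dp": [-0.035,-0.008,0.08],"yaw": 0},{"dp": [-0.035,-0.008,0.12],"yaw": 0},{"dp": [-0.035,-0.008,0.155],"yaw": 0},{"dp": [0,0,0.155],"yaw": 0},{"dp": [0.03,0.008,0.155],"yaw": 0},{"dp": [0.0566,0.0135,0.155],"yaw": 0},{"dp": [0.0566,0.0135,0.155],"yaw": 0},{"dp": [0.0566,0.0135,0.155],"yaw": 0}]}}

```text
time_s: 5.67
tcp_pos: [0.5366, -0.0424, 0.1993]
eef_rot: [180.0, -0.0, 13.3]
contact_force: [-0.7, -0.2, -0.2]
gripper_width: 0.0003
gripper_force: 0.0
```

```bash
cat tab.py > t2.py
cat >> t2.py <<'E'
P=local(S,(.55,-.038),.04,.092,.112); print("rib",len(P),rect(P))
P=local(T,(.55,-.038),.04,.092,.112); print("rib",len(P),rect(P))
save("s1.png",S["image"],(200,120,380,250),4)
E
python3 t2.py
```

```text
35 [365. 204.] base x -0.0665 z 0.0845
rib 71 (array([549.9, -37.5]), array([54.8, 13.7]), 18.6)
rib 2 (array([527.1, -39.8]), array([3.2, 0. ]), 49.6)
```

View pics/s1.png

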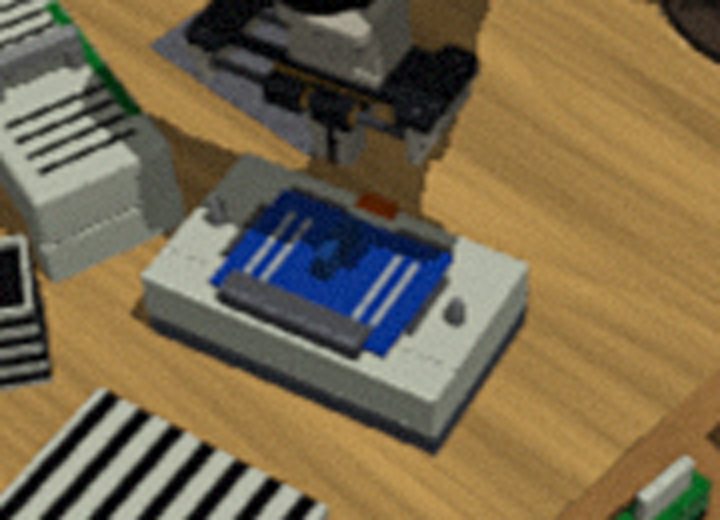

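The scene crop shows the blue cover still in its frame and the closed gripper above it. The orange hook, now in shadow, is at crop (378,206), i.e. pixel (294,171). I'll check how far it has moved.

Run:
```python
from h import *
S=cap("scene"); X=cloud(S); h=cv2.cvtColor(S["image"],cv2.COLOR_RGB2HSV)
m=(h[...,0]<18)&(h[...,1]>170)&(h[...,2]>55)&(np.hypot(X[...,0]-.49,X[...,1]+.05)<.08)&(X[...,2]>.06)
P=X[m]-[.556,-.038,0]; bx=P[:,0]*.9732+P[:,1]*.23; print(len(P),np.percentile(bx,[5,50,95]).round(4),np.percentile(P[:,2],[5,50,95]).round(4))
```

```text
58 [-0.0724 -0.0609 -0.051 ] [0.076  0.0838 0.616 ]
```

Call:
{"name": "apply_moves", "arguments": {"grip": 0.1, "targets": [{"dp": [0,0,0],"yaw": 0},{"dp": [0,0,0],"yaw": 0},{"dp": [0,0,-0.02],"yaw": 0},{"dp": [0,0,-0.04],"yaw": 0},{"dp": [0,0,-0.06],"yaw": 0},{"dp": [0,0,-0.08],"yaw": 0},{"dp": [0,0,-0.09],"yaw": 0},{"dp": [0,0,-0.096],"yaw": 0},{"dp": [0,0,-0.096],"yaw": 0},{"dp": [0,0,-0.096],"yaw": 0}]}}

```text
time_s: 6.65
tcp_pos: [0.536, -0.0427, 0.1042]
eef_rot: [180.0, -0.0, 13.3]
contact_force: [-0.3, -0.9, -0.4]
gripper_width: 0.0393
gripper_force: 0.0
```

Call:
{"name": "apply_moves", "arguments": {"grip": 1, "squeeze": 15, "targets": [{"dp": [0,0,0],"yaw": 0},{"dp": [0,0,0],"yaw": 0},{"dp": [0,0,0],"yaw": 0},{"dp": [0,0,0],"yaw": 0},{"dp": [0,0,0],"yaw": 0},{"dp": [0,0,0.002],"yaw": 0},{"dp": [0,0,0.004],"yaw": 0},{"dp": [0,0,0.006],"yaw": 0},{"dp": [0,0,0.006],"yaw": 0}]}}

```text
time_s: 7.4
tcp_pos: [0.5355, -0.0427, 0.1097]
eef_rot: [-180.0, 0.0, 13.3]
contact_force: [-0.2, -0.0, -1.7]
gripper_width: 0.0116
gripper_force: 15.0
```

Call:
{"name": "apply_moves", "arguments": {"targets": [{"dp": [0.001,0.0002,0.002],"yaw": 0},{"dp": [0.001,0.0002,0.004],"yaw": 0},{"dp": [0.002,0.0005,0.006],"yaw": 0},{"dp": [0.003,0.0007,0.008],"yaw": 0},{"dp": [0.004,0.0009,0.011],"yaw": 0},{"dp": [0.005,0.0012,0.014],"yaw": 0},{"dp": [0.006,0.0014,0.017],"yaw": 0},{"dp": [0.006,0.0014,0.017],"yaw": 0},{"dp": [0.006,0.0014,0.017],"yaw": 0}]}}

```text
time_s: 8.15
tcp_pos: [0.542, -0.0413, 0.1271]
eef_rot: [180.0, -0.1, 13.3]
contact_force: [-0.6, -0.3, -1.2]
gripper_width: 0.0119
gripper_force: 15.0
```

```bash
cat > cov.py <<'E'
from h import *
for n in("top","scene"):
    c=cap(n); X=cloud(c); m=masks(c)["blue"]&(np.hypot(X[...,0]-.556,X[...,1]+.038)<.12)
    P=X[m]-[.556,-.038,0]; bx=P[:,0]*.9732+P[:,1]*.23; by=-P[:,0]*.23+P[:,1]*.9732
    k=(abs(by)>.015)&(P[:,2]<.12); A=np.c_[bx[k],np.ones(k.sum())]
    for _ in range(3):
        s=np.linalg.lstsq(A,P[k][:,2],rcond=None)[0]
    print(n,k.sum(),"slope",s,"x range",np.percentile(bx[k],[1,99]).round(4))
E
python3 cov.py
```

```text
top 124 slope [-0.35546062  0.09296027] x range [-0.0463 -0.0045]
scene 782 slope [-0.27131909  0.09199546] x range [-0.0417  0.0545]
```

Call:
{"name": "apply_moves", "arguments": {"targets": [{"dp": [-0.005,-0.0012,0],"yaw": 0},{"dp": [-0.01,-0.0023,0],"yaw": 0},{"dp": [-0.015,-0.0035,0],"yaw": 0},{"dp": [-0.02,-0.0046,0.001],"yaw": 0},{"dp": [-0.025,-0.0058,0.002],"yaw": 0},{"dp": [-0.03,-0.007,0.004],"yaw": 0},{"dp": [-0.032,-0.0075,0.012],"yaw": 0},{"dp": [-0.034,-0.008,0.03],"yaw": 0},{"dp": [-0.034,-0.008,0.06],"yaw": 0},{"dp": [-0.034,-0.008,0.09],"yaw": 0},{"dp": [-0.034,-0.008,0.12],"yaw": 0},{"dp": [-0.034,-0.008,0.12],"yaw": 0}]}}

```text
time_s: 9.25
tcp_pos: [0.5105, -0.0493, 0.2537]
eef_rot: [179.9, -0.6, 13.4]
contact_force: [1.9, 0.3, -0.3]
gripper_width: 0.012
gripper_force: 15.0
```

Run:
```python
from h import *
T,S=cap("top"),cap("scene")
a=np.hstack([S["image"][60:260,180:400],T["image"][120:320,280:500]]); save("s2.png",a,s=1.8)
```

```text
(no output)
```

View pics/s2.png

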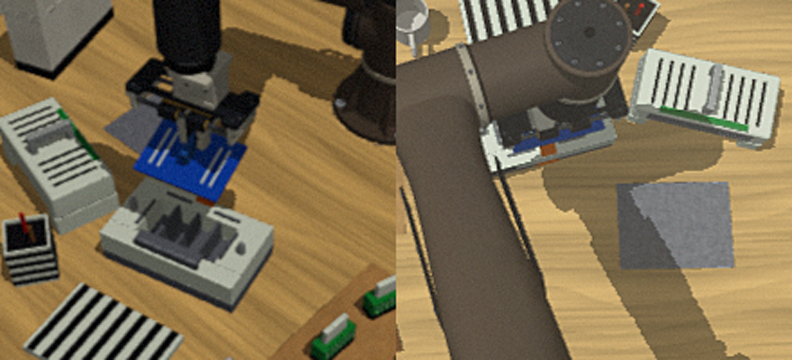

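The left view shows the cover out of the frame and held tilted above the opened bays. On the right, the mat is free.

Call:
{"name": "apply_moves", "arguments": {"targets": [{"dp": [-0.012,-0.02,0],"yaw": -1},{"dp": [-0.026,-0.04,0],"yaw": -2},{"dp": [-0.042,-0.06,0],"yaw": -4},{"dp": [-0.056,-0.08,0],"yaw": -6},{"dp": [-0.07,-0.1,0],"yaw": -8},{"dp": [-0.084,-0.12,0],"yaw": -10},{"dp": [-0.098,-0.14,0],"yaw": -12},{"dp": [-0.11,-0.16,-0.01],"yaw": -13.3},{"dp": [-0.125,-0.18,-0.02],"yaw": -13.3},{"dp": [-0.14,-0.2,-0.04],"yaw": -13.3},{"dp": [-0.15,-0.22,-0.06],"yaw": -13.3},{"dp": [-0.16,-0.235,-0.08],"yaw": -13.3},{"dp": [-0.164,-0.241,-0.1],"yaw": -13.3},{"dp": [-0.164,-0.241,-0.12],"yaw": -13.3},{"dp": [-0.164,-0.241,-0.14],"yaw": -13.3},{"dp": [-0.164,-0.241,-0.15],"yaw": -13.3},{"dp": [-0.164,-0.241,-0.15],"yaw": -13.3}]}}

```text
time_s: 10.77
tcp_pos: [0.341, -0.2896, 0.0936]
eef_rot: [-179.9, 0.3, -0.0]
contact_force: [-0.8, 0.5, -0.5]
gripper_width: 0.0117
gripper_force: 15.0
```

Run:
```python
from h import *
print(get_state()["joints"].round(0))
for n in("top","scene"):
    c=cap(n); X=cloud(c); m=masks(c)["blue"]&(np.hypot(X[...,0]-.36,X[...,1]+.29)<.13)&(X[...,2]<.13)
    P=X[m]; A=np.c_[P[:,:2],np.ones(len(P))]; print(n,len(P),np.linalg.lstsq(A,P[:,2],rcond=None)[0].round(3),np.percentile(P,[1,99],axis=0).round(3).tolist())
```

```text
[-15.   9. -39.  -0. -43. 105.]
top 24 [0.136 0.016 0.036] [[0.309, -0.359, 0.067], [0.315, -0.249, 0.078]]
scene 775 [-0.328  0.014  0.182] [[0.314, -0.365, 0.001], [0.412, -0.214, 0.089]]
```

Call:
{"name": "apply_moves", "arguments": {"targets": [{"dp": [0,0,-0.015],"yaw": 0},{"dp": [0,0,-0.03],"yaw": 0},{"dp": [-0.001,0,-0.036],"yaw": 0},{"dp": [-0.002,0,-0.04],"yaw": 0},{"dp": [-0.003,0,-0.044],"yaw": 0},{"dp": [-0.004,0,-0.048],"yaw": 0},{"dp": [-0.005,0,-0.052],"yaw": 0},{"dp": [-0.006,0,-0.055],"yaw": 0},{"dp": [-0.006,0,-0.058],"yaw": 0},{"dp": [-0.006,0,-0.058],"yaw": 0}]}}

```text
time_s: 11.7
tcp_pos: [0.3375, -0.2903, 0.0382]
eef_rot: [-180.0, 0.0, 0.0]
contact_force: [-0.6, -0.1, 0.6]
gripper_width: 0.0117
gripper_force: 15.0
```

Now I'll release, rise, and look at the cover and the cartridges.

Call:
{"name": "apply_moves", "arguments": {"grip": 0.1, "targets": [{"dp": [0,0,0],"yaw": 0},{"dp": [0,0,0],"yaw": 0},{"dp": [0,0,0],"yaw": 0},{"dp": [0,0,0],"yaw": 0},{"dp": [0,0,0.03],"yaw": 0},{"dp": [0,0,0.06],"yaw": 0},{"dp": [0,0,0.1],"yaw": 0},{"dp": [0,0,0.14],"yaw": 0},{"dp": [0,0,0.18],"yaw": 0},{"dp": [0,0,0.212],"yaw": 0},{"dp": [0.01,0.04,0.212],"yaw": 0},{"dp": [0.02,0.08,0.212],"yaw": 0},{"dp": [0.03,0.12,0.212],"yaw": 0},{"dp": [0.04,0.16,0.212],"yaw": 0},{"dp": [0.05,0.2,0.212],"yaw": 0},{"dp": [0.055,0.24,0.212],"yaw": 0},{"dp": [0.06,0.28,0.212],"yaw": 0},{"dp": [0.065,0.32,0.212],"yaw": 0},{"dp": [0.07,0.36,0.212],"yaw": 0},{"dp": [0.075,0.4,0.212],"yaw": 0}]}}

```text
time_s: 13.37
tcp_pos: [0.4121, 0.1119, 0.251]
eef_rot: [-179.9, -0.1, 0.1]
contact_force: [1.2, -0.8, 0.7]
gripper_width: 0.0395
gripper_force: 0.0
```

Run:
```python
from h import *
print(get_state()["tcp_pos"])
T,S=cap("top"),cap("scene")
for c in(T,S):
    X=cloud(c); m=masks(c)["blue"]&(np.hypot(X[...,0]-.36,X[...,1]+.29)<.13)&(X[...,2]<.13)
    P=X[m]; A=np.c_[P[:,:2],np.ones(len(P))]; print(len(P),rect(P[P[:,2]<.02]),np.percentile(P[:,2],[5,50,95]).round(3),np.linalg.lstsq(A,P[:,2],rcond=None)[0].round(3))
carts(T,S,[(.60,.386),(.543,.272),(.469,.393),(.418,.286)])
for c in (T,S):
    P=local(c,(.556,-.038),.15,.062,.0735); print("deck",len(P),rect(P))
    for y in(-.06,-.02,.02,.06):pass
    m=(c["range_z"]>0); X=cloud(c); p=X-[.556,-.038,0]; bx=p[...,0]*.9732+p[...,1]*.23; by=-p[...,0]*.23+p[...,1]*.9732
    q=m&(abs(bx)<.06)&(abs(by)<.1)&(X[...,2]<.05)&(X[...,2]>.015)
    print("bays",[(s[4],[round(float(f),4) for k in(bx,by) for f in np.percentile(k[g],[2,50,98])]) for g,s,ce in comps(q,20)])
```

```text
[0.41213396 0.11189883 0.25103366]
1225 (array([ 362.9, -290.5]), array([153.6, 107.7]), 89.9) [0.004 0.01  0.018] [-0.01  -0.003  0.013]
824 (array([ 362.8, -294.2]), array([172. , 113.5]), 89.5) [0.002 0.007 0.031] [-0.03   0.004  0.021]
cart (array([600.6, 386.2]), array([79.1, 30.4]), 22.1) rib [(51, (array([601. , 385.5]), array([51.2, 10.2]), 23.0)), (66, (array([600.2, 386.6]), array([50. ,  9.7]), 20.7))] (array([600.9, 386. ]), array([51.3, 11. ]), 21.5)
cart (array([543.6, 271.9]), array([77.3, 31.3]), -3.9) rib [(55, (array([542.8, 271.8]), array([50.4, 10.6]), -3.6)), (70, (array([542.3, 271.8]), array([50.3, 13.2]), -5.3))] (array([542.5, 271.7]), array([50.8, 13.2]), -5.3)
cart (array([469.7, 393.5]), array([78.5, 32. ]), 0.6) rib [(53, (array([469.6, 393.4]), array([50.1, 11.6]), 0.9)), (67, (array([469.3, 393.8]), array([48.1, 10.5]), 1.3))] (array([469.6, 393.4]), array([50.1, 11.6]), 0.9)
cart (array([417.9, 287.1]), array([77.6, 31. ]), -20.4) rib [(0, 0), (64, (array([417.8, 287.1]), array([51.7, 11.7]), -20.3))] (array([417.8, 287.1]), array([51.7, 11.7]), -20.3)
deck 1146 (array([558.9, -46.1]), array([237.7, 150.8]), -76.6)
bays [(np.int32(210), [-0.0434, 0.0021, 0.0429, -0.077, -0.0659, -0.0516]), (np.int32(218), [-0.043, 0.0021, 0.0421, -0.0371, -0.0262, -0.0112]), (np.int32(225), [-0.0431, 0.0029, 0.042, 0.0033, 0.0146, 0.0296]), (np.int32(215), [-0.0874, 0.004, 0.0428, 0.0433, 0.0557, 0.0872])]
deck 1971 (array([555.8, -37.1]), array([259.4, 156.5]), -76.7)
bays [(np.int32(113), [-0.0451, -0.0161, 0.0419, -0.0773, -0.0708, -0.0383]), (np.int32(122), [-0.0438, -0.0184, 0.0402, -0.0379, -0.0294, 0.0027]), (np.int32(126), [-0.0447, -0.0175, 0.0442, 0.0028, 0.0103, 0.0427]), (np.int32(149), [-0.0438, -0.0145, 0.0407, 0.0424, 0.0517, 0.0841])]
```

Call:
{"name": "apply_moves", "arguments": {"targets": [{"dp": [0.003,0.04,0],"yaw": -6},{"dp": [0.004,0.08,0],"yaw": -12},{"dp": [0.005,0.12,0],"yaw": -18},{"dp": [0.006,0.16,0],"yaw": -20.3},{"dp": [0.006,0.1755,0],"yaw": -20.3},{"dp": [0.006,0.1755,-0.03],"yaw": -20.3},{"dp": [0.006,0.1755,-0.07],"yaw": -20.3},{"dp": [0.006,0.1755,-0.11],"yaw": -20.3},{"dp": [0.006,0.1755,-0.145],"yaw": -20.3},{"dp": [0.006,0.1755,-0.165],"yaw": -20.3},{"dp": [0.006,0.1755,-0.178],"yaw": -20.3},{"dp": [0.006,0.1755,-0.178],"yaw": -20.3},{"dp": [0.006,0.1755,-0.178],"yaw": -20.3}]}}

```text
time_s: 14.55
tcp_pos: [0.4185, 0.2846, 0.0723]
eef_rot: [179.9, 0.0, -20.3]
contact_force: [0.0, 0.8, 0.0]
gripper_width: 0.0397
gripper_force: 0.0
```

Call:
{"name": "apply_moves", "arguments": {"grip": 1, "squeeze": 25, "targets": [{"dp": [0,0,0],"yaw": 0},{"dp": [0,0,0],"yaw": 0},{"dp": [0,0,0],"yaw": 0},{"dp": [0,0,0],"yaw": 0},{"dp": [0,0,0],"yaw": 0},{"dp": [0,0,0],"yaw": 0}]}}

```text
time_s: 15.05
tcp_pos: [0.4187, 0.2854, 0.0731]
eef_rot: [-179.9, -0.0, -20.3]
contact_force: [-0.9, -0.1, 3.8]
gripper_width: 0.0098
gripper_force: 25.0
```

Call:
{"name": "apply_moves", "arguments": {"targets": [{"dp": [0,0,0.02],"yaw": 0},{"dp": [0,0,0.05],"yaw": 0},{"dp": [0,0,0.09],"yaw": 0},{"dp": [0,0,0.13],"yaw": 0},{"dp": [0.006,-0.015,0.165],"yaw": 4},{"dp": [0.018,-0.045,0.18],"yaw": 9},{"dp": [0.03,-0.075,0.18],"yaw": 14},{"dp": [0.043,-0.108,0.18],"yaw": 19},{"dp": [0.056,-0.141,0.18],"yaw": 24},{"dp": [0.069,-0.174,0.18],"yaw": 29},{"dp": [0.082,-0.207,0.18],"yaw": 33.6},{"dp": [0.095,-0.24,0.18],"yaw": 33.6},{"dp": [0.108,-0.273,0.18],"yaw": 33.6},{"dp": [0.121,-0.306,0.18],"yaw": 33.6},{"dp": [0.134,-0.338,0.18],"yaw": 33.6},{"dp": [0.145,-0.366,0.18],"yaw": 33.6},{"dp": [0.1514,-0.3824,0.18],"yaw": 33.6},{"dp": [0.1514,-0.3824,0.18],"yaw": 33.6},{"dp": [0.1514,-0.3824,0.18],"yaw": 33.6}]}}

```text
time_s: 16.63
tcp_pos: [0.5697, -0.0982, 0.2518]
eef_rot: [-180.0, 0.1, 13.2]
contact_force: [-0.2, 0.1, -1.8]
gripper_width: 0.0099
gripper_force: 25.0
```

```bash
cat > held.py <<'E'
from h import *
p=get_state()["tcp_pos"]; 
d=p[:2]-[.556,-.038]; print("tcp base",(d@[.9732,.23]).round(4),(d@[-.23,.9732]).round(4),p[2].round(4))
S=cap("scene"); T=cap("top")
for c in(S,T):
    X=cloud(c); m=masks(c)["green"]&(np.hypot(X[...,0]-p[0],X[...,1]-p[1])<.06)&(X[...,2]>p[2]-.085)
    P=X[m]
    if len(P)<10: print("few",len(P)); continue
    d=P[:,:2]-[.556,-.038]; bx=d@[.9732,.23]; by=d@[-.23,.9732]
    print(len(P),"bx",np.percentile(bx,[2,98]).round(4),"by",np.percentile(by,[2,98]).round(4),"z",np.percentile(P[:,2],[2,98]).round(4))
E
python3 held.py
```

```text
tcp base -0.0006 -0.0617 0.2518
172 bx [-0.0336  0.0368] by [-0.0753 -0.0458] z [0.1941 0.226 ]
46 bx [-0.04   -0.0235] by [-0.0711 -0.0472] z [0.2048 0.2314]
```

Call:
{"name": "apply_moves", "arguments": {"targets": [{"dp": [0,0.001,-0.03],"yaw": 0},{"dp": [0,0.001,-0.06],"yaw": 0},{"dp": [0,0.001,-0.085],"yaw": 0},{"dp": [0,0.001,-0.095],"yaw": 0},{"dp": [0,0.001,-0.095],"yaw": 0},{"dp": [0,0.001,-0.1],"yaw": 0},{"dp": [0,0.001,-0.106],"yaw": 0},{"dp": [0,0.001,-0.112],"yaw": 0},{"dp": [0,0.001,-0.118],"yaw": 0},{"dp": [0,0.001,-0.118],"yaw": 0}]}}

```text
time_s: 17.57
tcp_pos: [0.5694, -0.0962, 0.1337]
eef_rot: [-180.0, 0.1, 13.3]
contact_force: [-0.4, 0.8, -1.7]
gripper_width: 0.0097
gripper_force: 25.0
```

Call:
{"name": "apply_moves", "arguments": {"targets": [{"dp": [0,0,-0.008],"yaw": 0},{"dp": [0,0,-0.016],"yaw": 0},{"dp": [0,0,-0.024],"yaw": 0},{"dp": [0,0,-0.03],"yaw": 0},{"dp": [0,0,-0.034],"yaw": 0},{"dp": [0,0,-0.037],"yaw": 0},{"dp": [0,0,-0.037],"yaw": 0}]}}

```text
time_s: 18.15
tcp_pos: [0.5699, -0.0963, 0.098]
eef_rot: [180.0, 0.0, 13.3]
contact_force: [-3.8, 0.4, 6.8]
gripper_width: 0.0097
gripper_force: 25.0
```

Call:
{"name": "apply_moves", "arguments": {"grip": 0.45, "targets": [{"dp": [0,0,0],"yaw": 0},{"dp": [0,0,0],"yaw": 0},{"dp": [0,0,0],"yaw": 0},{"dp": [0,0,0.03],"yaw": 0},{"dp": [0,0,0.07],"yaw": 0},{"dp": [0,0,0.11],"yaw": 0},{"dp": [0,0,0.15],"yaw": 0},{"dp": [-0.003,0.04,0.153],"yaw": -4},{"dp": [-0.006,0.08,0.153],"yaw": -8},{"dp": [-0.009,0.12,0.153],"yaw": -12},{"dp": [-0.012,0.16,0.153],"yaw": -16},{"dp": [-0.015,0.2,0.153],"yaw": -17.8},{"dp": [-0.018,0.24,0.153],"yaw": -17.8},{"dp": [-0.021,0.28,0.153],"yaw": -17.8},{"dp": [-0.024,0.32,0.153],"yaw": -17.8},{"dp": [-0.0265,0.355,0.153],"yaw": -17.8},{"dp": [-0.0268,0.3685,0.153],"yaw": -17.8},{"dp": [-0.0268,0.3685,0.153],"yaw": -17.8},{"dp": [-0.0268,0.3685,0.153],"yaw": -17.8}]}}

```text
time_s: 19.73
tcp_pos: [0.5429, 0.2728, 0.2501]
eef_rot: [180.0, 0.0, -4.4]
contact_force: [-0.4, 0.4, -0.4]
gripper_width: 0.024
gripper_force: 0.0
```

```bash
cat > look.py <<'E'
from h import *
import sys
print(get_state()["tcp_pos"].round(4))
T,S=cap("top"),cap("scene")
for c in(T,S):
    P=local(c,(.588,-.343),.12,.122,.140); print("handle",len(P),rect(P) if len(P) else 0)
    X=cloud(c); m=masks(c)["green"]&(X[...,2]<.085)&(X[...,2]>.005)&(X[...,0]>.3)&(X[...,0]<.7)&(X[...,1]<.5)&(X[...,1]>-.2)
    m=cv2.dilate(m.astype(np.uint8),np.ones((3,3)))>0
    print("green",[(int(s[4]),np.median(X[g],0).round(3).tolist()) for g,s,ce in comps(m,30)])
carts(T,S,eval(sys.argv[1]))
E
python3 look.py "[(.543,.272),(.60,.386),(.469,.393)]"
```

```text
[0.5429 0.2728 0.2501]
handle 129 (array([ 587.6, -343.6]), array([83.7, 15.6]), -14.8)
green [(208, [0.567, -0.094, 0.071]), (70, [0.568, 0.378, 0.035]), (150, [0.522, 0.265, 0.044]), (191, [0.462, 0.383, 0.044])]
handle 138 (array([ 587.4, -342.3]), array([82.8, 20.2]), -16.5)
green [(175, [0.579, -0.084, 0.069]), (327, [0.557, 0.283, 0.035]), (313, [0.488, 0.404, 0.037]), (352, [0.613, 0.392, 0.042])]
cart (array([544.4, 272.8]), array([77.8, 32.5]), -3.5) rib [(42, (array([536.3, 272.1]), array([36.8, 11. ]), -4.2)), (71, (array([543.1, 272.3]), array([49.5, 10.6]), -2.0))] (array([542.9, 271.7]), array([49.9, 11.1]), -4.2)
cart (array([600.1, 386.5]), array([79.1, 29.4]), 21.9) rib [(5, 0), (71, (array([601.4, 387. ]), array([53.1,  9.7]), 20.8))] (array([601.5, 386.7]), array([53.1, 10. ]), 21.9)
cart (array([470.1, 393.1]), array([77.6, 31.4]), 0.7) rib [(52, (array([469.8, 393.3]), array([48.7, 10.3]), -0.7)), (66, (array([468.7, 394.1]), array([51.1, 10. ]), 1.7))] (array([468.7, 393.7]), array([50.9, 11.1]), -0.7)
```

Call:
{"name": "apply_moves", "arguments": {"targets": [{"dp": [0,0,-0.03],"yaw": 0},{"dp": [0,0,-0.07],"yaw": 0},{"dp": [0,0,-0.11],"yaw": 0},{"dp": [0,0,-0.145],"yaw": 0},{"dp": [0,0,-0.165],"yaw": 0},{"dp": [0,0,-0.178],"yaw": 0},{"dp": [0,0,-0.178],"yaw": 0},{"dp": [0,0,-0.178],"yaw": 0}]}}

```text
time_s: 20.5
tcp_pos: [0.5434, 0.2709, 0.0725]
eef_rot: [179.9, 0.0, -4.6]
contact_force: [0.9, 0.1, -0.5]
gripper_width: 0.0245
gripper_force: 0.0
```

Call:
{"name": "apply_moves", "arguments": {"grip": 1, "targets": [{"dp": [0,0,0],"yaw": 0},{"dp": [0,0,0],"yaw": 0},{"dp": [0,0,0],"yaw": 0},{"dp": [0,0,0],"yaw": 0},{"dp": [0,0,0],"yaw": 0}]}}

```text
time_s: 20.92
tcp_pos: [0.5438, 0.2727, 0.0741]
eef_rot: [-179.9, -0.1, -4.5]
contact_force: [-1.3, -1.0, 7.2]
gripper_width: 0.0096
gripper_force: 25.0
```

Call:
{"name": "apply_moves", "arguments": {"targets": [{"dp": [0,0,0.02],"yaw": 0},{"dp": [0,0,0.05],"yaw": 0},{"dp": [0,0,0.09],"yaw": 0},{"dp": [0,0,0.13],"yaw": 0},{"dp": [0.001,-0.015,0.165],"yaw": 3},{"dp": [0.002,-0.045,0.18],"yaw": 7},{"dp": [0.004,-0.078,0.18],"yaw": 11},{"dp": [0.006,-0.111,0.18],"yaw": 15},{"dp": [0.008,-0.144,0.18],"yaw": 17.8},{"dp": [0.01,-0.177,0.18],"yaw": 17.8},{"dp": [0.012,-0.21,0.18],"yaw": 17.8},{"dp": [0.014,-0.243,0.18],"yaw": 17.8},{"dp": [0.016,-0.276,0.18],"yaw": 17.8},{"dp": [0.017,-0.306,0.18],"yaw": 17.8},{"dp": [0.0175,-0.325,0.18],"yaw": 17.8},{"dp": [0.0175,-0.3295,0.18],"yaw": 17.8},{"dp": [0.0175,-0.3295,0.16],"yaw": 17.8},{"dp": [0.0175,-0.3295,0.13],"yaw": 17.8},{"dp": [0.0175,-0.3295,0.1],"yaw": 17.8},{"dp": [0.0175,-0.3295,0.1],"yaw": 17.8}]}}

```text
time_s: 22.58
tcp_pos: [0.5569, -0.057, 0.1671]
eef_rot: [-179.9, 0.5, 13.3]
contact_force: [-2.1, -0.3, -2.5]
gripper_width: 0.0097
gripper_force: 25.0
```

```bash
python3 held.py
```

```text
tcp base -0.0035 -0.0187 0.1671
159 bx [-0.0347  0.0348] by [-0.0344 -0.0026] z [0.1038 0.1396]
38 bx [-0.0409 -0.0176] by [-0.0326 -0.0062] z [0.1292 0.1482]
```

Call:
{"name": "apply_moves", "arguments": {"targets": [{"dp": [0,0,0],"yaw": 0},{"dp": [0,0,-0.01],"yaw": 0},{"dp": [0,0,-0.02],"yaw": 0},{"dp": [0,0,-0.026],"yaw": 0},{"dp": [0,0,-0.032],"yaw": 0},{"dp": [0,0,-0.038],"yaw": 0},{"dp": [0,0,-0.038],"yaw": 0}]}}

```text
time_s: 23.27
tcp_pos: [0.5599, -0.0573, 0.133]
eef_rot: [-180.0, 0.1, 13.3]
contact_force: [-0.5, 0.4, -1.3]
gripper_width: 0.0094
gripper_force: 25.0
```

Call:
{"name": "apply_moves", "arguments": {"targets": [{"dp": [0,0,-0.008],"yaw": 0},{"dp": [0,0,-0.016],"yaw": 0},{"dp": [0,0,-0.024],"yaw": 0},{"dp": [0,0,-0.03],"yaw": 0},{"dp": [0,0,-0.034],"yaw": 0},{"dp": [0,0,-0.037],"yaw": 0},{"dp": [0,0,-0.037],"yaw": 0}]}}

```text
time_s: 23.85
tcp_pos: [0.5605, -0.0575, 0.0988]
eef_rot: [180.0, 0.0, 13.4]
contact_force: [-6.0, -0.4, 13.1]
gripper_width: 0.0095
gripper_force: 25.0
```

Call:
{"name": "apply_moves", "arguments": {"grip": 0.45, "targets": [{"dp": [0,0,0],"yaw": 0},{"dp": [0,0,0],"yaw": 0},{"dp": [0,0,0],"yaw": 0},{"dp": [0,0,0.03],"yaw": 0},{"dp": [0,0,0.07],"yaw": 0},{"dp": [0,0,0.11],"yaw": 0},{"dp": [0,0,0.15],"yaw": 0},{"dp": [-0.008,0.04,0.153],"yaw": -4},{"dp": [-0.016,0.08,0.153],"yaw": -8},{"dp": [-0.024,0.12,0.153],"yaw": -12},{"dp": [-0.032,0.16,0.153],"yaw": -13.3},{"dp": [-0.041,0.2,0.153],"yaw": -13.3},{"dp": [-0.049,0.24,0.153],"yaw": -13.3},{"dp": [-0.057,0.28,0.153],"yaw": -13.3},{"dp": [-0.065,0.32,0.153],"yaw": -13.3},{"dp": [-0.073,0.36,0.153],"yaw": -13.3},{"dp": [-0.081,0.4,0.153],"yaw": -13.3},{"dp": [-0.088,0.435,0.153],"yaw": -13.3},{"dp": [-0.0916,0.4508,0.153],"yaw": -13.3},{"dp": [-0.0916,0.4508,0.153],"yaw": -13.3}]}}

```text
time_s: 25.52
tcp_pos: [0.4681, 0.397, 0.2495]
eef_rot: [180.0, 0.0, 0.2]
contact_force: [-0.2, 0.6, -0.2]
gripper_width: 0.0241
gripper_force: 0.0
```

```bash
python3 look.py "[(.469,.393),(.60,.386)]"
```

```text
[0.4681 0.397  0.2495]
handle 130 (array([ 587.2, -343.3]), array([84.1, 16.2]), -14.0)
green [(105, [0.611, 0.379, 0.046]), (74, [0.598, 0.395, 0.048]), (414, [0.561, -0.079, 0.071]), (128, [0.442, 0.385, 0.041])]
handle 137 (array([ 587.9, -341.1]), array([82.9, 22.1]), -11.2)
green [(356, [0.576, -0.06, 0.069]), (319, [0.487, 0.403, 0.037]), (351, [0.614, 0.393, 0.043])]
cart (array([468.7, 393.6]), array([81.7, 31.5]), 0.1) rib [(42, (array([468.4, 393.6]), array([46.4, 10.7]), -0.8)), (69, (array([468.6, 394. ]), array([52.6, 10.6]), 0.9))] (array([468.6, 393.9]), array([52.6, 11. ]), 0.8)
cart (array([601.1, 386.4]), array([78.3, 30.3]), 21.5) rib [(51, (array([600.4, 385.8]), array([49.9, 10.5]), 22.1)), (69, (array([601.9, 387.1]), array([51.5,  9.5]), 21.1))] (array([601.6, 386.3]), array([52.6, 10.8]), 21.5)
```

Call:
{"name": "apply_moves", "arguments": {"targets": [{"dp": [0,0,-0.03],"yaw": 0},{"dp": [0,0,-0.07],"yaw": 0},{"dp": [0,0,-0.11],"yaw": 0},{"dp": [0,0,-0.145],"yaw": 0},{"dp": [0,0,-0.165],"yaw": 0},{"dp": [0,0,-0.178],"yaw": 0},{"dp": [0,0,-0.178],"yaw": 0},{"dp": [0,0,-0.178],"yaw": 0}]}}

```text
time_s: 26.28
tcp_pos: [0.4694, 0.3924, 0.0724]
eef_rot: [179.9, 0.0, -0.0]
contact_force: [0.6, -0.7, 1.0]
gripper_width: 0.0238
gripper_force: 0.0
```

Call:
{"name": "apply_moves", "arguments": {"grip": 1, "targets": [{"dp": [0,0,0],"yaw": 0},{"dp": [0,0,0],"yaw": 0},{"dp": [0,0,0],"yaw": 0},{"dp": [0,0,0],"yaw": 0},{"dp": [0,0,0],"yaw": 0}]}}

```text
time_s: 26.7
tcp_pos: [0.4696, 0.3942, 0.074]
eef_rot: [-179.9, -0.1, 0.0]
contact_force: [-1.2, -0.7, 6.5]
gripper_width: 0.0102
gripper_force: 25.0
```

Call:
{"name": "apply_moves", "arguments": {"targets": [{"dp": [0,0,0.02],"yaw": 0},{"dp": [0,0,0.05],"yaw": 0},{"dp": [0,0,0.09],"yaw": 0},{"dp": [0,0,0.13],"yaw": 0},{"dp": [0.004,-0.02,0.165],"yaw": 3},{"dp": [0.011,-0.055,0.18],"yaw": 7},{"dp": [0.018,-0.09,0.18],"yaw": 11},{"dp": [0.025,-0.126,0.18],"yaw": 13.3},{"dp": [0.032,-0.162,0.18],"yaw": 13.3},{"dp": [0.04,-0.198,0.18],"yaw": 13.3},{"dp": [0.047,-0.234,0.18],"yaw": 13.3},{"dp": [0.054,-0.27,0.18],"yaw": 13.3},{"dp": [0.061,-0.306,0.18],"yaw": 13.3},{"dp": [0.068,-0.342,0.18],"yaw": 13.3},{"dp": [0.075,-0.376,0.18],"yaw": 13.3},{"dp": [0.081,-0.404,0.18],"yaw": 13.3},{"dp": [0.0824,-0.4118,0.18],"yaw": 13.3},{"dp": [0.0824,-0.4118,0.15],"yaw": 13.3},{"dp": [0.0824,-0.4118,0.12],"yaw": 13.3},{"dp": [0.0824,-0.4118,0.1],"yaw": 13.3}]}}

```text
time_s: 28.37
tcp_pos: [0.5501, -0.0185, 0.1704]
eef_rot: [-179.9, 0.1, 13.2]
contact_force: [-0.6, 0.1, -1.4]
gripper_width: 0.01
gripper_force: 25.0
```

Call:
{"name": "apply_moves", "arguments": {"targets": [{"dp": [0,0,0],"yaw": 0},{"dp": [0,0,-0.01],"yaw": 0},{"dp": [0,0,-0.02],"yaw": 0},{"dp": [0,0,-0.026],"yaw": 0},{"dp": [0,0,-0.032],"yaw": 0},{"dp": [0,0,-0.038],"yaw": 0},{"dp": [0,0,-0.038],"yaw": 0}]}}

```text
time_s: 28.95
tcp_pos: [0.551, -0.0182, 0.1336]
eef_rot: [-180.0, 0.1, 13.3]
contact_force: [0.5, -0.4, -1.0]
gripper_width: 0.0096
gripper_force: 25.0
```

Call:
{"name": "apply_moves", "arguments": {"targets": [{"dp": [0,0,-0.008],"yaw": 0},{"dp": [0,0,-0.016],"yaw": 0},{"dp": [0,0,-0.024],"yaw": 0},{"dp": [0,0,-0.03],"yaw": 0},{"dp": [0,0,-0.034],"yaw": 0},{"dp": [0,0,-0.037],"yaw": 0},{"dp": [0,0,-0.037],"yaw": 0}]}}

```text
time_s: 29.53
tcp_pos: [0.5514, -0.0184, 0.0987]
eef_rot: [180.0, 0.0, 13.4]
contact_force: [-5.4, -0.1, 12.3]
gripper_width: 0.0102
gripper_force: 25.0
```

Call:
{"name": "apply_moves", "arguments": {"grip": 0.45, "targets": [{"dp": [0,0,0],"yaw": 0},{"dp": [0,0,0],"yaw": 0},{"dp": [0,0,0],"yaw": 0},{"dp": [0,0,0.03],"yaw": 0},{"dp": [0,0,0.07],"yaw": 0},{"dp": [0,0,0.11],"yaw": 0},{"dp": [0,0,0.15],"yaw": 0},{"dp": [0.005,0.04,0.153],"yaw": 4},{"dp": [0.01,0.08,0.153],"yaw": 8.5},{"dp": [0.015,0.12,0.153],"yaw": 8.5},{"dp": [0.02,0.16,0.153],"yaw": 8.5},{"dp": [0.025,0.2,0.153],"yaw": 8.5},{"dp": [0.03,0.24,0.153],"yaw": 8.5},{"dp": [0.035,0.28,0.153],"yaw": 8.5},{"dp": [0.04,0.32,0.153],"yaw": 8.5},{"dp": [0.045,0.36,0.153],"yaw": 8.5},{"dp": [0.048,0.39,0.153],"yaw": 8.5},{"dp": [0.0496,0.4047,0.153],"yaw": 8.5},{"dp": [0.0496,0.4047,0.153],"yaw": 8.5}]}}

```text
time_s: 31.12
tcp_pos: [0.6008, 0.3896, 0.2487]
eef_rot: [180.0, 0.1, 22.0]
contact_force: [0.3, -0.9, -0.4]
gripper_width: 0.0238
gripper_force: 0.0
```

```bash
python3 look.py "[(.60,.386)]"
```

```text
[0.6008 0.3896 0.2487]
handle 132 (array([ 588.1, -343.1]), array([83.1, 15.3]), -15.3)
green [(244, [0.592, 0.382, 0.044]), (629, [0.554, -0.053, 0.071])]
handle 135 (array([ 586.9, -343.4]), array([84.6, 21.9]), -16.7)
green [(524, [0.571, -0.045, 0.069]), (349, [0.615, 0.393, 0.042])]
cart (array([601.3, 386.3]), array([78.6, 30.7]), 22.0) rib [(51, (array([602.3, 386.7]), array([51.6, 10.4]), 22.2)), (68, (array([600.7, 386.6]), array([51. ,  9.6]), 21.4))] (array([601.7, 386.4]), array([52.8, 10.7]), 21.4)
```

Call:
{"name": "apply_moves", "arguments": {"targets": [{"dp": [0,0,-0.03],"yaw": 0},{"dp": [0,0,-0.07],"yaw": 0},{"dp": [0,0,-0.11],"yaw": 0},{"dp": [0,0,-0.145],"yaw": 0},{"dp": [0,0,-0.165],"yaw": 0},{"dp": [0,0,-0.178],"yaw": 0},{"dp": [0,0,-0.178],"yaw": 0},{"dp": [0,0,-0.178],"yaw": 0}]}}

```text
time_s: 31.88
tcp_pos: [0.6016, 0.3859, 0.0733]
eef_rot: [180.0, -0.0, 21.8]
contact_force: [-0.6, 0.2, 1.5]
gripper_width: 0.0238
gripper_force: 0.0
```

Call:
{"name": "apply_moves", "arguments": {"grip": 1, "targets": [{"dp": [0,0,0],"yaw": 0},{"dp": [0,0,0],"yaw": 0},{"dp": [0,0,0],"yaw": 0},{"dp": [0,0,0],"yaw": 0},{"dp": [0,0,0],"yaw": 0}]}}

```text
time_s: 32.3
tcp_pos: [0.6018, 0.3873, 0.0746]
eef_rot: [-179.9, -0.2, 21.8]
contact_force: [-1.1, 0.2, 5.6]
gripper_width: 0.0097
gripper_force: 25.0
```

Call:
{"name": "apply_moves", "arguments": {"targets": [{"dp": [0,0,0.02],"yaw": 0},{"dp": [0,0,0.05],"yaw": 0},{"dp": [0,0,0.09],"yaw": 0},{"dp": [0,0,0.13],"yaw": 0},{"dp": [-0.003,-0.02,0.165],"yaw": -2},{"dp": [-0.009,-0.055,0.18],"yaw": -5},{"dp": [-0.0145,-0.09,0.18],"yaw": -8.5},{"dp": [-0.02,-0.126,0.18],"yaw": -8.5},{"dp": [-0.026,-0.162,0.18],"yaw": -8.5},{"dp": [-0.032,-0.198,0.18],"yaw": -8.5},{"dp": [-0.038,-0.234,0.18],"yaw": -8.5},{"dp": [-0.0435,-0.27,0.18],"yaw": -8.5},{"dp": [-0.049,-0.306,0.18],"yaw": -8.5},{"dp": [-0.055,-0.34,0.18],"yaw": -8.5},{"dp": [-0.058,-0.36,0.18],"yaw": -8.5},{"dp": [-0.0588,-0.3659,0.18],"yaw": -8.5},{"dp": [-0.0588,-0.3659,0.18],"yaw": -8.5},{"dp": [-0.0588,-0.3659,0.15],"yaw": -8.5},{"dp": [-0.0588,-0.3659,0.12],"yaw": -8.5},{"dp": [-0.0588,-0.3659,0.1],"yaw": -8.5}]}}

```text
time_s: 33.97
tcp_pos: [0.5416, 0.0216, 0.1705]
eef_rot: [-180.0, 0.1, 13.3]
contact_force: [-0.1, -0.5, -1.9]
gripper_width: 0.0099
gripper_force: 25.0
```

Call:
{"name": "apply_moves", "arguments": {"targets": [{"dp": [0,0,0],"yaw": 0},{"dp": [0,0,-0.01],"yaw": 0},{"dp": [0,0,-0.02],"yaw": 0},{"dp": [0,0,-0.026],"yaw": 0},{"dp": [0,0,-0.032],"yaw": 0},{"dp": [0,0,-0.038],"yaw": 0},{"dp": [0,0,-0.038],"yaw": 0}]}}

```text
time_s: 34.55
tcp_pos: [0.5418, 0.0205, 0.1336]
eef_rot: [-180.0, 0.1, 13.3]
contact_force: [0.0, 0.4, -2.4]
gripper_width: 0.0099
gripper_force: 25.0
```

Call:
{"name": "apply_moves", "arguments": {"targets": [{"dp": [0,0,-0.008],"yaw": 0},{"dp": [0,0,-0.016],"yaw": 0},{"dp": [0,0,-0.024],"yaw": 0},{"dp": [0,0,-0.03],"yaw": 0},{"dp": [0,0,-0.034],"yaw": 0},{"dp": [0,0,-0.037],"yaw": 0},{"dp": [0,0,-0.037],"yaw": 0}]}}

```text
time_s: 35.13
tcp_pos: [0.5423, 0.0204, 0.0989]
eef_rot: [180.0, -0.0, 13.4]
contact_force: [-6.4, 0.0, 15.4]
gripper_width: 0.0096
gripper_force: 25.0
```

Call:
{"name": "apply_moves", "arguments": {"grip": 0.45, "targets": [{"dp": [0,0,0],"yaw": 0},{"dp": [0,0,0],"yaw": 0},{"dp": [0,0,0],"yaw": 0},{"dp": [0,0,0.03],"yaw": 0},{"dp": [0,0,0.07],"yaw": 0},{"dp": [0,0,0.11],"yaw": 0},{"dp": [0,0,0.15],"yaw": 0},{"dp": [0.005,-0.04,0.153],"yaw": -5},{"dp": [0.01,-0.08,0.153],"yaw": -10},{"dp": [0.015,-0.12,0.153],"yaw": -15},{"dp": [0.02,-0.16,0.153],"yaw": -20},{"dp": [0.025,-0.2,0.153],"yaw": -25},{"dp": [0.03,-0.24,0.153],"yaw": -28.3},{"dp": [0.035,-0.28,0.153],"yaw": -28.3},{"dp": [0.04,-0.32,0.153],"yaw": -28.3},{"dp": [0.0453,-0.35,0.153],"yaw": -28.3},{"dp": [0.0453,-0.3634,0.153],"yaw": -28.3},{"dp": [0.0453,-0.3634,0.153],"yaw": -28.3}]}}

```text
time_s: 36.63
tcp_pos: [0.587, -0.3457, 0.249]
eef_rot: [180.0, 0.1, -15.2]
contact_force: [0.0, 0.7, -0.3]
gripper_width: 0.0241
gripper_force: 0.0
```

Run:
```python
from h import *
T,S=cap("top"),cap("scene")
for c in(T,S):
    X=cloud(c); m=masks(c)["green"]&(np.hypot(X[...,0]-.556,X[...,1]+.038)<.11)
    print("green z",m.sum(),np.percentile(X[m][:,2],[2,50,98]).round(4))
    for (zl,zh) in((.09,.11),):
        k=(np.hypot(X[...,0]-.556,X[...,1]+.038)<.1)&(X[...,2]>zl)&(X[...,2]<zh)
        print("ribs",[(int(s[4]),rect(X[g]),np.median(X[g][:,2]).round(4)) for g,s,ce in comps(k,15)])
    P=local(c,(.588,-.343),.12,.122,.140); print("handle",len(P),rect(P) if len(P)>5 else 0)
    P=local(c,(.588,-.343),.15,.088,.101); print("headtop",len(P),rect(P) if len(P)>5 else 0)
save("s3.png",S["image"],(140,80,400,270),3)
```

```text
green z 383 [0.0582 0.0714 0.078 ]
ribs [(54, (array([ 569.1, -100.9]), array([49.6, 17.4]), 13.9), np.float64(0.1011)), (52, (array([396. ,  -5.6]), array([397.2,  32.3]), -19.5), np.float64(0.1009)), (50, (array([393.4,  17.3]), array([376.3,  25.7]), -14.2), np.float64(0.0999)), (53, (array([542.7,  16.5]), array([51. , 13.1]), 12.6), np.float64(0.0989))]
handle 101 (array([ 578.9, -341. ]), array([64.8, 16. ]), -14.1)
headtop 933 (array([ 571. , -398.3]), array([131.9, 122.8]), 74.8)
green z 376 [0.0631 0.0688 0.0842]
ribs [(61, (array([558.3, -99. ]), array([73.3, 11.1]), 21.4), np.float64(0.0935)), (49, (array([865.9, 289. ]), array([996.6,  29.8]), 48.2), np.float64(0.0954)), (62, (array([542.3, -18.4]), array([68.6,  8.8]), 16.7), np.float64(0.0936)), (60, (array([853. , 326.8]), array([958. ,  27.9]), 44.1), np.float64(0.0944))]
handle 137 (array([ 589.2, -342.9]), array([83.6, 21.7]), -11.9)
headtop 1725 (array([ 587.6, -342.5]), array([250.9, 120.1]), 74.9)
```

View pics/s3.png

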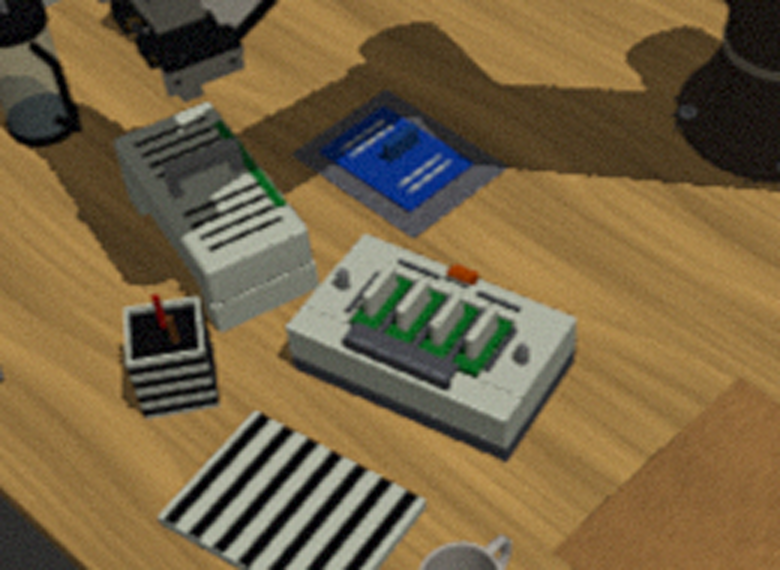

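The crop shows four cartridges seated in the bays (ribs around (440,310)), the cover on the mat at (400,160), and the head undisturbed under the gripper at (215,215). Next I'll grasp the handle.

Call:
{"name": "apply_moves", "arguments": {"grip": 0.2, "targets": [{"dp": [0,0,0],"yaw": 0.1},{"dp": [0,0,-0.03],"yaw": 0.1},{"dp": [0,0,-0.06],"yaw": 0.1},{"dp": [0,0,-0.09],"yaw": 0.1},{"dp": [0,0,-0.11],"yaw": 0.1},{"dp": [0,0,-0.122],"yaw": 0.1},{"dp": [0,0,-0.122],"yaw": 0.1},{"dp": [0,0,-0.122],"yaw": 0.1}]}}

```text
time_s: 37.4
tcp_pos: [0.588, -0.3422, 0.1292]
eef_rot: [180.0, -0.0, -14.8]
contact_force: [1.1, -0.7, 1.5]
gripper_width: 0.0352
gripper_force: 0.0
```

Call:
{"name": "apply_moves", "arguments": {"grip": 1, "squeeze": 50, "targets": [{"dp": [0,0,0],"yaw": 0},{"dp": [0,0,0],"yaw": 0},{"dp": [0,0,0],"yaw": 0},{"dp": [0,0,0],"yaw": 0},{"dp": [0,0,0],"yaw": 0},{"dp": [0,0,0],"yaw": 0}]}}

```text
time_s: 37.9
tcp_pos: [0.588, -0.3432, 0.1298]
eef_rot: [180.0, -0.1, -14.9]
contact_force: [-0.3, 0.9, 6.4]
gripper_width: 0.0135
gripper_force: 50.0
```

Call:
{"name": "apply_moves", "arguments": {"targets": [{"dp": [0,0,0.005],"yaw": 0},{"dp": [0,0,0.015],"yaw": 0},{"dp": [0,0,0.03],"yaw": 0},{"dp": [0,0,0.045],"yaw": 0},{"dp": [0,0,0.06],"yaw": 0},{"dp": [0,0,0.075],"yaw": 0},{"dp": [0,0,0.09],"yaw": 0},{"dp": [0,0,0.105],"yaw": 0},{"dp": [0,0,0.12],"yaw": 0},{"dp": [0,0,0.135],"yaw": 0},{"dp": [0,0,0.15],"yaw": 0},{"dp": [0,0,0.16],"yaw": 0},{"dp": [0,0,0.165],"yaw": 0},{"dp": [0,0,0.165],"yaw": 0}]}}

```text
time_s: 39.07
tcp_pos: [0.5877, -0.3428, 0.2945]
eef_rot: [-180.0, -0.1, -14.9]
contact_force: [0.7, -0.3, -6.8]
gripper_width: 0.0136
gripper_force: 50.0
```

Call:
{"name": "apply_moves", "arguments": {"targets": [{"dp": [-0.001,0.01,0],"yaw": 1},{"dp": [-0.002,0.025,0],"yaw": 3},{"dp": [-0.004,0.043,0],"yaw": 5},{"dp": [-0.006,0.062,0],"yaw": 7},{"dp": [-0.008,0.081,0],"yaw": 9},{"dp": [-0.01,0.1,0],"yaw": 11},{"dp": [-0.012,0.119,0],"yaw": 13},{"dp": [-0.014,0.138,0],"yaw": 15},{"dp": [-0.016,0.157,0],"yaw": 17},{"dp": [-0.018,0.176,0],"yaw": 19},{"dp": [-0.02,0.195,0],"yaw": 21},{"dp": [-0.022,0.214,0],"yaw": 23},{"dp": [-0.024,0.233,0],"yaw": 25},{"dp": [-0.026,0.252,0],"yaw": 27},{"dp": [-0.028,0.27,0],"yaw": 28.2},{"dp": [-0.03,0.286,0],"yaw": 28.2},{"dp": [-0.031,0.298,0],"yaw": 28.2},{"dp": [-0.0315,0.305,0],"yaw": 28.2},{"dp": [-0.0315,0.305,0],"yaw": 28.2},{"dp": [-0.0315,0.305,0],"yaw": 28.2}]}}

```text
time_s: 40.73
tcp_pos: [0.5558, -0.0375, 0.2934]
eef_rot: [180.0, 0.0, 13.4]
contact_force: [-0.0, -0.9, -6.4]
gripper_width: 0.0137
gripper_force: 50.0
```

```bash
cat > hd.py <<'E'
from h import *
s=get_state(); p=s["tcp_pos"]; print(p.round(4),s["eef_rot"].round(2))
S,T=cap("scene"),cap("top")
b=p[2]-.129
for n,c in(("S",S),("T",T)):
    P=local(c,p[:2],.155,b+.087,b+.102); P=P
    if len(P)<50: print("few",len(P)); continue
    # fit top plane tilt
    A=np.c_[P[:,:2]-p[:2],np.ones(len(P))]; k=np.ones(len(P),bool)
    for _ in range(4):
        f=np.linalg.lstsq(A[k],P[k,2],rcond=None)[0]; k=abs(A@f-P[:,2])<.004
    R=rect(P[k]); d=R[0]/1000-[.556,-.038]
    print(n,len(P),R,"base",(d@[.9732,.23]).round(4),(d@[-.23,.9732]).round(4),"tilt",f[:2].round(3),"top z",f[2].round(4))
save("hd.png",S["image"],(170,60,400,260),3)
E
python3 hd.py
```

```text
[ 0.5558 -0.0375  0.2934] [1.7999e+02 2.0000e-02 1.3400e+01]
S 2262 (array([555.5, -37.2]), array([246.2, 122.9]), -76.8) base -0.0003 0.0009 tilt [-0.009 -0.003] top z 0.2577
T 1529 (array([553.8, -40.5]), array([241.9, 118.2]), -77.4) base -0.0027 -0.0019 tilt [-0.003  0.   ] top z 0.2604
```

View pics/hd.png

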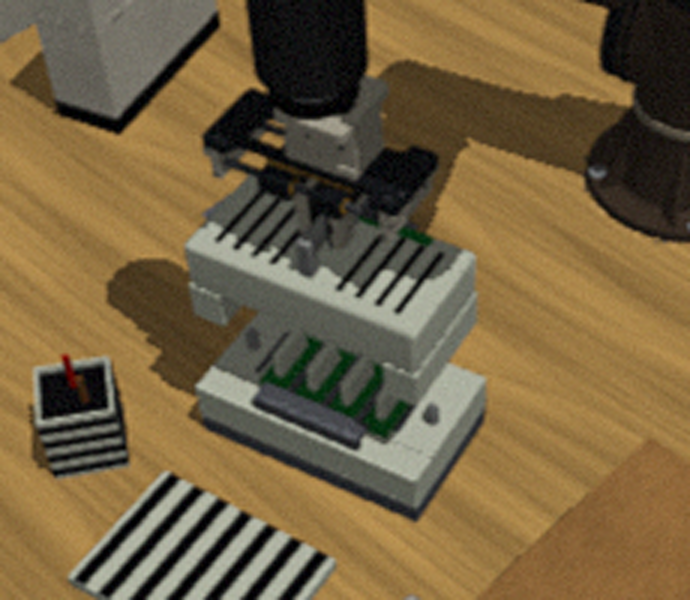

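The crop shows the head held level over the base, with both pegs, at crop (252,337) and (431,412), under its feet. The scene camera puts it within 1 mm of home in x and y, so I'll lower it.

Call:
{"name": "apply_moves", "arguments": {"targets": [{"dp": [0,0,-0.015],"yaw": 0},{"dp": [0,0,-0.03],"yaw": 0},{"dp": [0,0,-0.045],"yaw": 0},{"dp": [0,0,-0.056],"yaw": 0},{"dp": [0,0,-0.062],"yaw": 0},{"dp": [0,0,-0.066],"yaw": 0},{"dp": [0,0,-0.07],"yaw": 0},{"dp": [0,0,-0.073],"yaw": 0},{"dp": [0,0,-0.076],"yaw": 0},{"dp": [0,0,-0.076],"yaw": 0}]}}

```text
time_s: 41.67
tcp_pos: [0.556, -0.0378, 0.2173]
eef_rot: [-180.0, 0.0, 13.3]
contact_force: [-0.5, -0.2, -6.0]
gripper_width: 0.0136
gripper_force: 50.0
```

Call:
{"name": "apply_moves", "arguments": {"targets": [{"dp": [0,0,-0.003],"yaw": 0},{"dp": [0,0,-0.006],"yaw": 0},{"dp": [0,0,-0.009],"yaw": 0},{"dp": [0,0,-0.012],"yaw": 0},{"dp": [0,0,-0.015],"yaw": 0},{"dp": [0,0,-0.017],"yaw": 0},{"dp": [0,0,-0.019],"yaw": 0},{"dp": [0,0,-0.019],"yaw": 0}]}}

```text
time_s: 42.33
tcp_pos: [0.556, -0.0378, 0.1999]
eef_rot: [180.0, -0.0, 13.4]
contact_force: [-6.0, 2.2, 5.0]
gripper_width: 0.0136
gripper_force: 50.0
```

Home contact. I'll release slowly, rise, and check.

Call:
{"name": "apply_moves", "arguments": {"grip": 0.3, "targets": [{"dp": [0,0,0],"yaw": 0},{"dp": [0,0,0],"yaw": 0},{"dp": [0,0,0],"yaw": 0},{"dp": [0,0,0],"yaw": 0},{"dp": [0,0,0.02],"yaw": 0},{"dp": [0,0,0.05],"yaw": 0},{"dp": [0,0,0.09],"yaw": 0},{"dp": [-0.01,0.03,0.11],"yaw": 0},{"dp": [-0.02,0.07,0.11],"yaw": 0},{"dp": [-0.03,0.11,0.11],"yaw": 0},{"dp": [-0.04,0.15,0.11],"yaw": 0},{"dp": [-0.05,0.19,0.11],"yaw": 0},{"dp": [-0.06,0.23,0.11],"yaw": 0},{"dp": [-0.07,0.27,0.11],"yaw": 0},{"dp": [-0.07,0.31,0.11],"yaw": 0},{"dp": [-0.07,0.35,0.11],"yaw": 0},{"dp": [-0.07,0.38,0.11],"yaw": 0},{"dp": [-0.07,0.38,0.11],"yaw": 0}]}}

```text
time_s: 43.83
tcp_pos: [0.4859, 0.3472, 0.3075]
eef_rot: [180.0, -0.0, 13.5]
contact_force: [-0.1, 0.5, -0.4]
gripper_width: 0.0306
gripper_force: 0.0
```

Run:
```python
from h import *
S,T=cap("scene"),cap("top"); p=np.array([.556,-.038])
for n,c in(("S",S),("T",T)):
    P=local(c,p,.145,.155,.175)
    A=np.c_[P[:,:2]-p,np.ones(len(P))]; k=np.ones(len(P),bool)
    for _ in range(4):
        f=np.linalg.lstsq(A[k],P[k,2],rcond=None)[0]; k=abs(A@f-P[:,2])<.004
    R=rect(P[k]); d=R[0]/1000-p
    print(n,len(P),R,"base",(d@[.9732,.23]).round(4),(d@[-.23,.9732]).round(4),"tilt",f[:2].round(3),"top z",f[2].round(4))
    H=local(c,p,.1,.19,.215); print("handle",rect(H),np.median(H[:,2]))
    X=cloud(c); h=cv2.cvtColor(c["image"],cv2.COLOR_RGB2HSV)
    m=(h[...,0]<18)&(h[...,1]>170)&(h[...,2]>60)&(np.hypot(X[...,0]-.48,X[...,1]+.05)<.06)&(X[...,2]<.1)
    print("tab",[(int(s[4]),np.round(ce),(((np.median(X[g],0)[:2]-p)@[.9732,.23])).round(4),np.median(X[g][:,2]).round(4)) for g,s,ce in comps(m,4)])
    m=masks(c)["blue"]&(np.hypot(X[...,0]-.36,X[...,1]+.29)<.13)&(X[...,2]<.02); print("cover",rect(X[m]))
a=np.hstack([S["image"][80:280,160:380],T["image"][120:320,280:500]]); save("fin.png",a,s=1.8)
```

```text
S 2491 (array([556.5, -36.9]), array([246.2, 123.6]), -76.4) base 0.0007 0.001 tilt [-0.006 -0.002] top z 0.1641
handle (array([554.9, -37. ]), array([85.8, 17.8]), 11.4) 0.20181514462469718
tab []
cover (array([ 361.8, -292.7]), array([166.1, 110.8]), -88.4)
T 2886 (array([554.4, -38.1]), array([245.1, 120.7]), -76.9) base -0.0016 0.0003 tilt [-0.002 -0.001] top z 0.1667
handle (array([555.9, -38.2]), array([84.7, 14.6]), 13.4) 0.20512002466008544
tab [(7, array([367., 205.]), np.float64(-0.0724), np.float64(0.0802)), (4, array([362., 206.]), np.float64(-0.0725), np.float64(0.0769))]
cover (array([ 363. , -290.6]), array([154.2, 107.4]), 89.7)
```

View pics/fin.png

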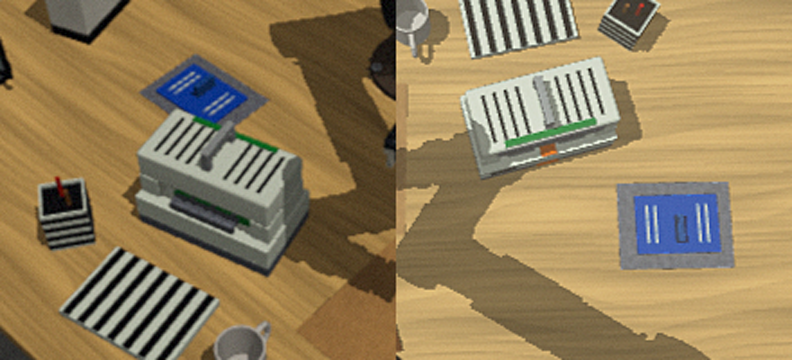

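The fan head is home (top at 0.165 m, green strip at the tab side). The cover lies in the middle of the mat and the tab is still pressed, so I'm handing in.

```bash
python3 -c "
from plant import r
print(r.close_job())"
```

```text
the job is handed in; nothing more can be done
None
```

I handed the job in at about 44 s of the 210 s; the hand-in gave no verdict. On the last look, the tab was pressed in, the cover lay flat and grip up in the middle of the mat, and the fan head sat fully home with its green strip to the tab; all four cartridges were down in their own bays when checked just before the head went on.

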